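# Couple the water trap to the airbrush compressor

### The arm

A 7-joint arm with a two-finger parallel gripper is mounted at the origin on the work surface. World frame = base frame: x ahead of the robot, y to its left, z up, the work surface at z = 0. Lengths are in m, angles in rad, forces in N, time in s.
With the tool pointing down it reaches from about 0.425 to 0.95 m from the base axis. Payload 4.7 kg.
Tool frame: the origin (TCP) lies on the centre line of the jaws, within the pads' length; the fingertips stand robot.nose_length ahead of it and the grasp point (between the pads) lies 8 mm behind it (robot.nose_length is the distance from the TCP to the fingertips, in m); z points along the fingers, x is the direction in which the jaws open and shut, and the axes are right-handed (so a half turn about z gives the same grasp; the last joint's range is limited). The gripper opens to 85 mm and grips with 20 to 120 N. Pads are 22 mm wide; open, the fingers measure 114 mm over their backs; the gripper's body (76 mm by 85 mm) begins 54 mm behind the grasp point. The pads swing forward as they close: fully open they stand 13 mm farther back than shut.
Start: joints at [1.12, 0.469, -0.049, 1.532, 0.024, 1.141, -0.082], TCP at [0.276, -0.616, 0.242] pointing down, gripper open.
Joint ranges: [-2.59, 2.59], [-0.33, 1.99], [-1.39, 1.29], [0.1, 2.45], [-1.04, 4.18], [0.21, 1.99], [-2.66, 2.66]. Speed limits (rad/s): [2.57, 2.57, 3.14, 3.14, 3.14, 3.14, 3.14].

### API

Orientations are given as [roll, pitch, yaw] about the fixed x, y, z axes, in that order (R = Rz(yaw) Ry(pitch) Rx(roll)).
In Python, from plant import robot gives the robot as it stands. Calls block until the motion is done:
- robot.goto(position, orientation): joint-space move of the TCP to a pose.
- robot.move_straight(position, vel=0.15, attitude=None, contact_N=None): straight line of the TCP; attitude=None keeps the orientation; vel is the mean speed in m/s. With contact_N (N) it stops when the force on the tool has changed by that much, and returns True; else False.
- robot.move_joints(angles): joint-space move.
- robot.grip(opening, strength=None): opening from 0.0 (shut) to 1.0 (fully open); strength is the grip in N (None keeps the last); returns when the fingers have stopped.
- robot.sleep(seconds).
- robot.inverse_kinematics(position, orientation): joint angles nearest the present ones, or None.
- robot.sense(): the state.
- robot.grab_frame(name): name is "scene" or "top" or "wrist"; returns a dict with "image" (480x640x3 uint8, red, green, blue), "range_z" (480x640 float32, m along the optical axis (not along the pixel's ray), 0 where there is no reading), "fx", "fy", "cx", "cy" (pixels), "R" (3x3) and "t" (3): a world point X has camera coordinates R X + t. Camera axes: x right, y down, z forward; pixel columns grow to the right and rows downward; lengths in m; the calibration is good to about 2 mm. A picture is of the moment at which its call begins.
A pose or a line that the arm cannot do raises robot.IKError and nothing moves.
- robot.close_job(): hands the job in, once; it reports no verdict.
The state is a dict: "t": time; "joint_pos": joint angles; "joint_velocities": joint speeds; "effort": joint torques, N m; "tcp_pos": TCP position; "tcp_rot": TCP orientation; "wrist_force": force on the tool from outside, world axes, zero at the start; "torque": the same for the moment, N m; "opening": opening from 0.0 (shut) to 1.0 (fully open).
Only numpy, scipy, OpenCV 4.12 (cv2) and the standard library are available. Lean on these libraries where they do the work, as an engineer would, in place of code of your own. Each camera call takes 0.05 s, during which the arm holds its last target.

### The job

Get the airbrush compressor ready for a humid day: take the rubber dust plug out of its outlet coupler and leave it in the small brushed-steel bowl, then take the little in-line water trap that is drying in the brush holder and couple it to the outlet. Draw the coupler's spring sleeve back (down), have the trap's plug go fully home, and let the sleeve spring all the way forward again so that the trap is locked on upright. Leave the bowls, the make-up things and all the rest as they stand.

Things in the scene. Friction and masses are not known exactly. Their poses are not given: they have to be found in the camera images.
- compressor: Airbrush compressor, cream housing 190 (x) x 120 (y) x 85 mm high, fixed. Origin on the counter under its centre, z up, front (vents, switch) to its -x. Upright outlet coupler on the deck at x -58, y -22 mm; the deck is free beside it towards +y and -y. At the back the metal airbrush lies across two rests at x +62, from y -66 to +70, up to 126 mm above the counter.
- regulator (a point): Top centre of the black regulator knob behind the coupler (58 mm in +x from it), 32 mm across, 127 mm above the counter. A flat aluminium manifold bar, 99 mm above the counter, joins it to the foot of the coupler.
- gauge (a point): Centre of the dial gauge, 40 mm across, 18 thick, facing up and to the front; at x 0, y +30 mm on the compressor, its top about 142 mm above the counter.
- coupler_mouth (a point): Centre of the coupler's mouth: top face of its brass barrel (20 mm outside), 147 mm above the counter; axes as the compressor, z up along the bore. Bore 13.6 mm wide, straight up, bevelled lip. With the sleeve forward, locking pawls stand across the bore 11 to 14 mm below the mouth: they stop an entering plug and hold a seated one by its groove. No valve spring inside.
- sleeve (a joint): How far the coupler's spring sleeve is drawn back (down), m: 0 forward, 0.008 fully back; 5 N starts it, 9 N fully back, and it returns by itself. Fully back, the pawls leave the bore and a plug standing in the mouth drops home by its own weight (from about 0.004 it may slip past). Let go with the plug not home, the pawls rub on it and the sleeve stays part-way.
- sleeve_top (a point): Centre of the sleeve's upper end, 1 mm below the mouth when forward; moves down with the sleeve. The sleeve is a ribbed steel ring round the barrel: 31 mm outside, 21 inside, 25 long; below it 11 mm of barrel, then a brass hex 27 across.
- water_trap: In-line water trap, 58 mm tall, about 70 g. Brass plug below: 12 across, 24 long, groove round it, tapered. Above: round body 25 across, 28 tall (aluminium caps, clear middle), then a brass nipple 9 across, 6 tall. Origin at the plug's tip, z up. Starts upright in one of the holder's wells. Set in the coupler with the sleeve forward it stands by itself, plug 11 mm in, shoulder 13 above the mouth.
- trap_shoulder (a point): Centre of the underside of the trap's round body, 24 mm above the plug's tip; at the start it rests on the holder's top, and with the plug fully home it rests on the coupler's mouth.
- dust_plug: Black rubber dust plug, 24 mm tall: ribbed round head 26 across, 16 tall, on a stem 11 across, 8 long; origin at the stem's tip, z up. Starts in the coupler with its head on the mouth; lifts straight out without the sleeve.
- steel_bowl: Small brushed-steel bowl, straight sided, 110 mm across the rim, 40 tall, flat inner floor about 76 across and 4 above its origin (centre of its underside); loose, about 140 g.
- brush_holder: Yellow silicone brush holder, block 136 (x) x 92 (y) x 60 mm high, fixed; origin on the counter under its centre, z up. Two wells in its top at x -34 and +34, y -22: one has the water trap, the other the short powder brush. Four long brushes (fixed, up to 18 mm across) stand at x -50, -17, +17, +50, y +34, their tops up to 182 mm above the counter.
- powder_brush: Short powder brush in the holder's other well: handle 12 mm across and 24 long in the well, ferrule and domed bristles up to 33 across rising 42 above the holder's top; origin at the handle's tip. Stays there.
- ceramic_bowl: White ceramic bowl, round sided, 120 mm across the rim, 50 tall; origin at the centre of its underside. Stays.
- cap_case: Round plastic shower cap case, 110 mm across, 38 tall; origin at the centre of its underside. Stays.
- compact: Open compact mirror, base 74 mm across and 11 tall, lid up on its hinge at its +x, about 80 mm high; origin at the centre of the base's underside. Stays.
- cream_jar: Cream jar, 64 mm across, 42 tall; origin at the centre of its underside. Stays.
- perfume: Perfume bottle, 30 (x) x 46 (y) mm, 90 tall with its stopper; origin at the centre of its underside. Stays.
- lipstick: Closed lipstick standing on end, 21 mm across, 72 tall; origin at the centre of its underside. Stays.

How it is judged:
On the way, in this order (a step that is already met when the one before it is completed fails the run):
1. the dust plug is out of the coupler and clear of it (distance between dust_plug and coupler_mouth above 0.05 m), for 0.2 s.
2. the sleeve is drawn back with the trap's plug in the coupler's mouth (value of joint sleeve above 0.003 m and horizontal distance between trap_shoulder and coupler_mouth below 0.008 m and z of trap_shoulder in the frame of coupler_mouth below 0.02 m), for 0.05 s.
At the end, for the whole second after the job is handed in: Water trap upright (within 0.08 rad) in the coupler, plug fully home (shoulder within 2 mm of the mouth in height, 2.5 mm sideways), sleeve forward to within 1.5 mm; dust plug at rest inside the steel bowl, which stands level (0.1 rad); both released (z of trap_shoulder in the frame of coupler_mouth between -0.002 and 0.002 m and horizontal distance between trap_shoulder and coupler_mouth below 0.0025 m and angle between water_trap's own z axis and vertical below 0.08 rad and value of joint sleeve below 0.0015 m and horizontal distance between dust_plug and steel_bowl below 0.05 m and z of dust_plug in the frame of steel_bowl below 0.036 m and angle between steel_bowl's own z axis and vertical below 0.1 rad and linear speed of dust_plug below 0.03 m/s and linear speed of water_trap below 0.02 m/s); the robot touches nothing.
It fails at once if a bowl is shoved more than 30 mm or tipped over (distance of any of steel_bowl, ceramic_bowl from where it was at the start of the episode above 0.03 m or angle between any of steel_bowl, ceramic_bowl's own z axis and vertical above 0.5 rad).
It fails at once if the powder brush is taken out or knocked over (distance of powder_brush from where it was at the start of the episode above 0.03 m or angle between powder_brush's own z axis and vertical above 0.5 rad).
It fails at once if the shower cap case, compact or cream jar is shoved more than 30 mm or tipped over (distance of any of cap_case, compact, cream_jar from where it was at the start of the episode above 0.03 m or angle between any of cap_case, compact, cream_jar's own z axis and vertical above 0.5 rad).
It fails at once if the perfume bottle or lipstick is shoved more than 30 mm or tipped over (distance of any of perfume, lipstick from where it was at the start of the episode above 0.03 m or angle between any of perfume, lipstick's own z axis and vertical above 0.5 rad).
It fails at once if the water trap is dropped onto the counter (height (world z) of trap_shoulder below 0.04 m).
It also fails if it takes over 56 s, if anything falls off the work surface, if the arm or the gripper's body presses on something with over 40 N, if the wrist force passes 120 N, or if a joint passes its speed limit or range.

## Working session

There is one attempt and no reset: what is moved stays moved. The work goes in short steps, each a Python script; the robot and the scene stay as the last script left them, time stands still between calls to the robot, and variables do not carry over. Pictures are saved under pics/ and viewed, and the job is handed in when it is done.

```bash
ls; mkdir -p pics; python3 - <<'E'
from plant import robot
import cv2,numpy as np,pickle
print(robot.sense(), robot.nose_length)
for n in ("scene","top","wrist"):
    f=robot.grab_frame(n); cv2.imwrite(f"pics/{n}0.png",f["image"][:,:,::-1]); pickle.dump(f,open(f"pics/{n}0.pkl","wb"))
    print(n,f["fx"],f["cx"],f["cy"],-f["R"].T@f["t"],f["R"].round(3).tolist())
E
```

```text
pics
{'t': 0.0, 'joint_pos': array([ 1.120084  ,  0.46946075, -0.04860128,  1.53368336,  0.02407166,
        1.1409924 , -0.08227992]), 'joint_velocities': array([-5.41591789e-04, -6.18358813e-05,  9.26293886e-05,  2.18658845e-03,
       -9.35884235e-04,  7.43914886e-05, -9.21742258e-04]), 'effort': array([-8.67194594e-04, -5.10304964e+01, -4.69256903e-02, -2.37714744e+01,
        1.06855924e-02,  7.49525934e-03, -2.48209687e-06]), 'tcp_pos': array([ 0.27614781, -0.61531718,  0.24125286]), 'tcp_rot': array([ 3.14154985e+00,  1.95911836e-03, -1.14893875e+00]), 'wrist_force': array([ 0.54438589, -0.28098039,  0.83269596]), 'torque': array([0.01225533, 0.02122513, 0.01265259]), 'opening': 0.9990485877592298} 0.011
scene 482.1452974660964 319.45849374142597 233.43907845190327 [ 0.99781418 -0.60658206  0.90703285] [[0.822, 0.57, 0.005], [0.417, -0.596, -0.686], [-0.388, 0.566, -0.727]]
top 603.9983176290951 329.3682244346575 247.51156924159923 [ 0.32912149 -0.00286269  1.47030284] [[0.011, -1.0, -0.003], [-0.987, -0.01, -0.159], [0.159, 0.005, -0.987]]
wrist 363.32879090695155 313.44021817816724 238.43753669392953 [ 0.33859703 -0.5872028   0.37445035] [[0.41, -0.912, -0.001], [-0.879, -0.395, 0.268], [-0.245, -0.109, -0.963]]
```

View pics/scene0.png

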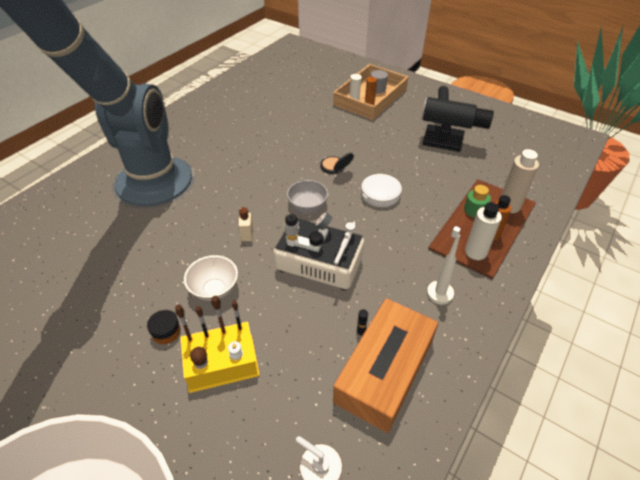

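View pics/top0.png

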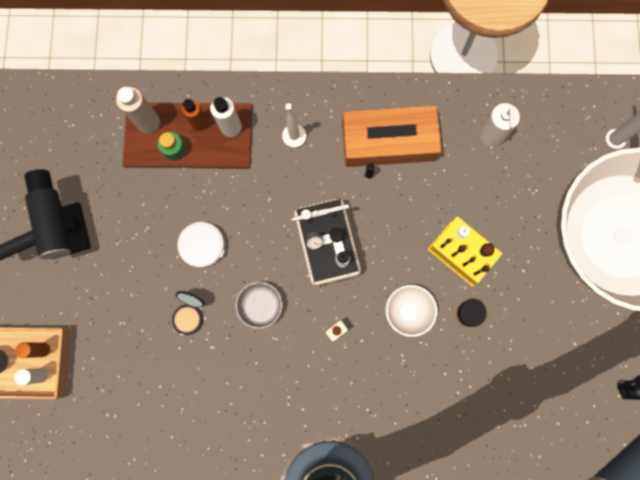

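```bash
cat > h.py <<'E'
from plant import robot
import cv2,numpy as np,pickle
def ray(f,u,v,z):
    c=-f["R"].T@f["t"]; d=f["R"].T@np.array([(u-f["cx"])/f["fx"],(v-f["cy"])/f["fy"],1.])
    return c+d*(z-c[2])/d[2]
def cloud(f):
    Z=f["range_z"]; v,u=np.mgrid[:480,:640]
    P=np.stack([(u-f["cx"])/f["fx"]*Z,(v-f["cy"])/f["fy"]*Z,Z],-1)
    return (P-f["t"])@f["R"]
def proj(f,X):
    p=f["R"]@np.asarray(X)+f["t"]; return f["fx"]*p[0]/p[2]+f["cx"],f["fy"]*p[1]/p[2]+f["cy"]
def snap(n,name):
    f=robot.grab_frame(n); cv2.imwrite(f"pics/{name}.png",f["image"][:,:,::-1]); pickle.dump(f,open(f"pics/{name}.pkl","wb")); return f
def load(name): return pickle.load(open(f"pics/{name}.pkl","rb"))
E
python3 - <<'E'
from h import *
s=load("scene0");t=load("top0")
a=cv2.resize(t["image"][190:310,280:400,::-1],(400,400),interpolation=cv2.INTER_CUBIC)
b=cv2.resize(t["image"][200:300,415:515,::-1],(400,400),interpolation=cv2.INTER_CUBIC)
c=cv2.resize(s["image"][200:300,265:365,::-1],(400,400),interpolation=cv2.INTER_CUBIC)
d=cv2.resize(s["image"][295:395,170:270,::-1],(400,400),interpolation=cv2.INTER_CUBIC)
cv2.imwrite("pics/crops.png",cv2.resize(np.vstack([np.hstack([a,b]),np.hstack([c,d])]),(600,600)))
# housing/objects from depth
P=cloud(t)
for n,(u0,v0,u1,v1) in dict(comp=(285,195,370,295),hold=(420,210,510,290),bowl=(230,275,290,335),cer=(380,280,440,340)).items():
    Q=P[v0:v1,u0:u1].reshape(-1,3); h,e=np.histogram(Q[:,2],bins=np.arange(-.01,.2,.01)); print(n,list(zip(e.round(2).tolist(),h.tolist())))
E
```

```text
comp [(-0.01, 2368), (0.0, 1954), (0.01, 3), (0.02, 12), (0.03, 17), (0.04, 21), (0.05, 35), (0.06, 114), (0.07, 515), (0.08, 2271), (0.09, 222), (0.1, 185), (0.11, 124), (0.12, 295), (0.13, 140), (0.14, 67), (0.15, 31), (0.16, 92), (0.17, 1), (0.18, 0)]
hold [(-0.01, 2210), (0.0, 2431), (0.01, 74), (0.02, 60), (0.03, 56), (0.04, 63), (0.05, 860), (0.06, 869), (0.07, 36), (0.08, 100), (0.09, 144), (0.1, 62), (0.11, 13), (0.12, 13), (0.13, 15), (0.14, 20), (0.15, 42), (0.16, 30), (0.17, 52), (0.18, 16)]
bowl [(-0.01, 1181), (0.0, 1758), (0.01, 244), (0.02, 148), (0.03, 164), (0.04, 89), (0.05, 0), (0.06, 0), (0.07, 0), (0.08, 0), (0.09, 0), (0.1, 0), (0.11, 0), (0.12, 0), (0.13, 0), (0.14, 0), (0.15, 0), (0.16, 0), (0.17, 0), (0.18, 0)]
cer [(-0.01, 803), (0.0, 1225), (0.01, 486), (0.02, 374), (0.03, 248), (0.04, 310), (0.05, 140), (0.06, 1), (0.07, 0), (0.08, 0), (0.09, 0), (0.1, 0), (0.11, 0), (0.12, 0), (0.13, 0), (0.14, 0), (0.15, 0), (0.16, 0), (0.17, 0), (0.18, 0)]
```

View pics/crops.png

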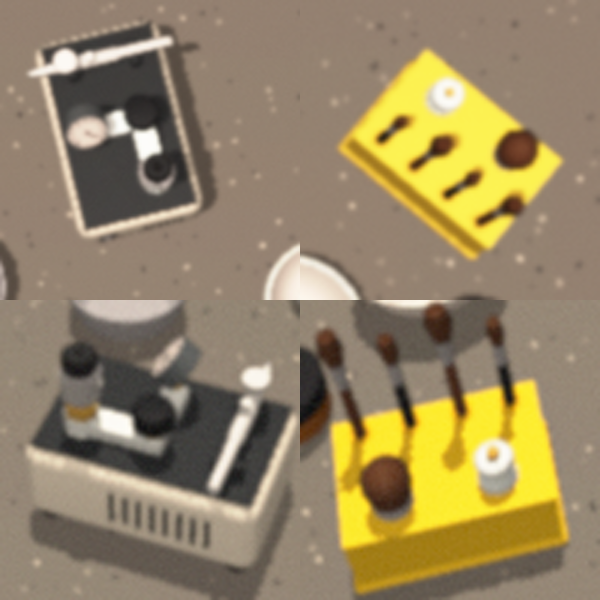

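```bash
python3 - <<'E'
from h import *
t=load("top0");s=load("scene0")
def rect(f,box,zr):
    P=cloud(f);u0,v0,u1,v1=box;Q=P[v0:v1,u0:u1].reshape(-1,3);Q=Q[(Q[:,2]>zr[0])&(Q[:,2]<zr[1])]
    return cv2.minAreaRect((Q[:,:2]*1000).astype(np.float32)),len(Q)
for f,b1,b2 in ((t,(285,195,370,295),(420,210,510,290)),(s,(265,200,370,295),(170,295,270,395))):
    print("comp",rect(f,b1,(.075,.096)));print("hold",rect(f,b2,(.052,.068)))
# yellow mask rays onto z=.06 (top face brighter)
P=cloud(t)
def pts(f,box,lo,hi):
    P=cloud(f);u0,v0,u1,v1=box;Q=P[v0:v1,u0:u1];m=(Q[...,2]>lo)&(Q[...,2]<hi);vv,uu=np.nonzero(m);return Q[m],uu+u0,vv+v0
Q,u,v=pts(t,(330,240,365,275),.15,.18);print("plug top",len(Q),Q.mean(0),u.min(),u.max(),v.min(),v.max(),ray(t,(u.min()+u.max())/2,(v.min()+v.max())/2,.163),Q[:,2].max())
Q,u,v=pts(s,(280,205,310,250),.15,.18);print("plug scene",len(Q),Q.mean(0),u.min(),u.max(),v.min(),v.max(),ray(s,(u.min()+u.max())/2,(v.min()+v.max())/2,.163))
Q,u,v=pts(t,(450,220,475,245),.082,.1);print("trap",len(Q),Q.mean(0),u.min(),u.max(),v.min(),v.max(),ray(t,u.mean(),v.mean(),.089))
Q,u,v=pts(s,(222,335,250,362),.08,.1);print("trap scene",len(Q),Q.mean(0),u.min(),u.max(),v.min(),v.max(),ray(s,u.mean(),v.mean(),.088))
Q,u,v=pts(t,(475,238,500,262),.08,.12);print("pbrush",len(Q),Q.mean(0))
Q,u,v=pts(t,(230,275,290,335),.03,.05);print("bowl",cv2.minEnclosingCircle((Q[:,:2]*1000).astype(np.float32)))
Q,u,v=pts(t,(380,280,440,340),.04,.06);print("cer",cv2.minEnclosingCircle((Q[:,:2]*1000).astype(np.float32)))
E
```

```text
comp (((570.721435546875, 9.775566101074219), (187.41558837890625, 117.7574462890625), 14.01346206665039), 2737)
hold (((519.1436767578125, -289.7705078125), (136.06607055664062, 192.87347412109375), 49.67502212524414), 1699)
comp (((574.0889892578125, 11.630485534667969), (183.65560913085938, 116.05498504638672), 15.04660701751709), 2150)
hold (((520.8722534179688, -287.9500732421875), (135.9760284423828, 191.33309936523438), 49.93817138671875), 2465)
plug top 124 [ 0.51943767 -0.02550519  0.16205329] 336 348 251 263 [ 0.51899889 -0.02423933  0.163     ] 0.17131075492938094
plug scene 124 [ 0.52404286 -0.02619604  0.16004157] 285 297 214 225 [ 0.52606353 -0.02869058  0.163     ]
trap 91 [ 0.59440384 -0.30883796  0.08848178] 459 469 226 236 [ 0.59430104 -0.30872568  0.089     ]
trap scene 133 [ 0.59817341 -0.30808581  0.08731757] 228 241 342 354 [ 0.59851825 -0.30835389  0.088     ]
pbrush 163 [ 0.54962163 -0.35894073  0.09668833]
bowl ((421.20684814453125, 170.37095642089844), 54.962772369384766)
cer ((411.7057189941406, -189.2977752685547), 59.72817611694336)
```

```bash
python3 - <<'E'
from h import *
t=load("top0")
P=cloud(t);Q=P[200:300,415:515].reshape(-1,3);Q=Q[Q[:,2]>.11]
tr=np.array([.596,-.3085]);a=np.radians(48);ex=np.array([np.cos(a),np.sin(a)]);ey=np.array([-np.sin(a),np.cos(a)])
d=Q[:,:2]-tr
print("brush pts in holder axes rel trap, mm; min y:",(d@ey).min()*1000)
for lo,hi in((-100,-60),(-60,-34),(-34,0),(0,40)):
    m=((d@ex)*1000>lo)&((d@ex)*1000<hi)
    if m.any(): print(lo,(d@ey)[m].min()*1e3,(d@ey)[m].max()*1e3,Q[m,2].max())
robot.goto([0.5215,-0.026,0.25],[np.pi,0,np.radians(-75.5)])
robot.grip(0.75)
f=snap("wrist","w1");print(robot.sense()["t"],robot.sense()["tcp_pos"],proj(f,[.5215,-.026,.163]))
E
```

```text
brush pts in holder axes rel trap, mm; min y: 47.58044445873803
-100 47.58044445873803 61.35675295771058 0.17924405259164966
-60 51.03504360590069 61.25297931751237 0.161902246357331
-34 48.470450085395164 64.85914871056 0.1834354329548312
0 52.68740955228782 62.68485782179581 0.1553180664264559
2.8333 [ 0.52154099 -0.02616029  0.24998215] (np.float64(313.6329634258843), np.float64(249.3821503715194))
```

View pics/w1.png

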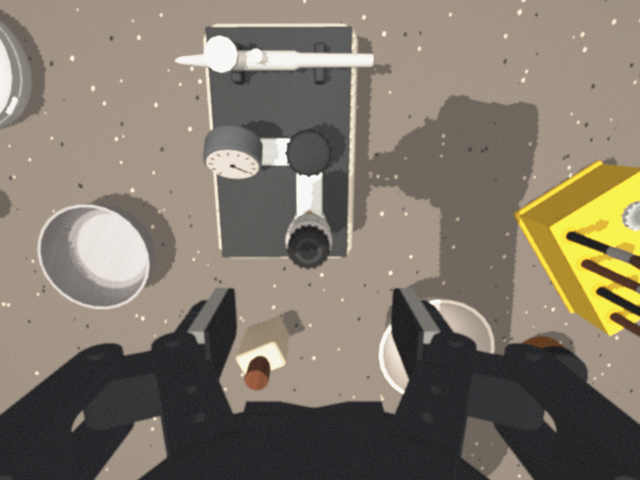

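The wrist view shows the dust plug head at about (308,246), roughly 5 px left of the prediction. The bowl is at (95,255) and the perfume at (263,350).

```bash
python3 - <<'E'
from h import *
f=load("w1")
im=cv2.resize(f["image"][205:285,270:350,::-1],(560,560),interpolation=cv2.INTER_CUBIC);cv2.imwrite("pics/w1c.png",im)
g=cv2.cvtColor(f["image"],cv2.COLOR_RGB2GRAY)[215:280,275:345]
m=(g<60).astype(np.uint8);n,l,st,ce=cv2.connectedComponentsWithStats(m)
for i in range(1,n):
    if st[i,4]>50:
        u,v=ce[i]+[275,215];cx=st[i,0]+275+st[i,2]/2-.5;cy=st[i,1]+215+st[i,3]/2-.5
        print(st[i],u,v,cx,cy,ray(f,u,v,.163),ray(f,u,v,.155))
E
```

```text
[ 13  11  41  36 795] 307.53584905660375 240.55094339622642 308.0 243.5 [ 0.52617222 -0.02082371  0.163     ] [ 0.52393637 -0.02126436  0.155     ]
```

View pics/w1c.png

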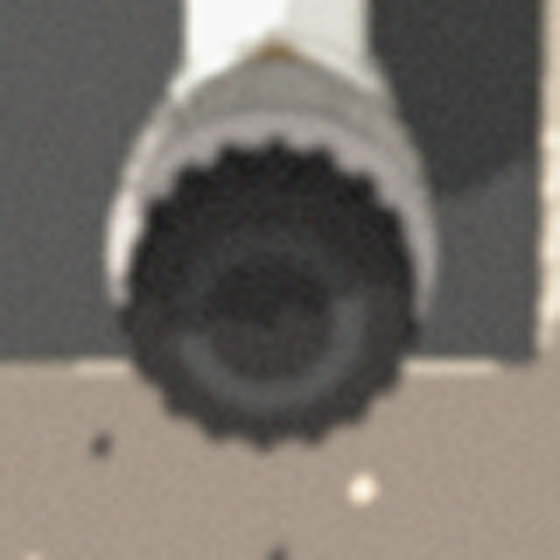

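```bash
python3 - <<'E'
from h import *
f=load("w1");p=ray(f,308.2,251,.163);print(p)
yaw=np.radians(-75.5);o=[np.pi,0,yaw]
x,y=(p[0]+.5195)/2,(p[1]-.024)/2
print(x,y)
robot.move_straight([x,y,.19],vel=.15)
print(robot.move_straight([x,y,.160],vel=.08,contact_N=6))
s=robot.sense();print(s["t"],s["tcp_pos"],s["wrist_force"])
robot.grip(0.2,25)
s=robot.sense();print(s["t"],s["tcp_pos"],s["wrist_force"],s["torque"],s["opening"])
snap("wrist","w2")
E
```

```text
[ 0.51959523 -0.02293112  0.163     ]
0.5195476159109127 -0.023465560499742362
False
3.9083 [ 0.51966595 -0.02340143  0.15999798] [0.31492267 0.10338112 0.40407538]
4.3333 [ 0.51984295 -0.02346198  0.16047611] [-1.10967904  0.47922371  2.62912752] [ 0.00048604  0.16393769 -0.03070472] 0.28939981191425623
```

View pics/w2.png

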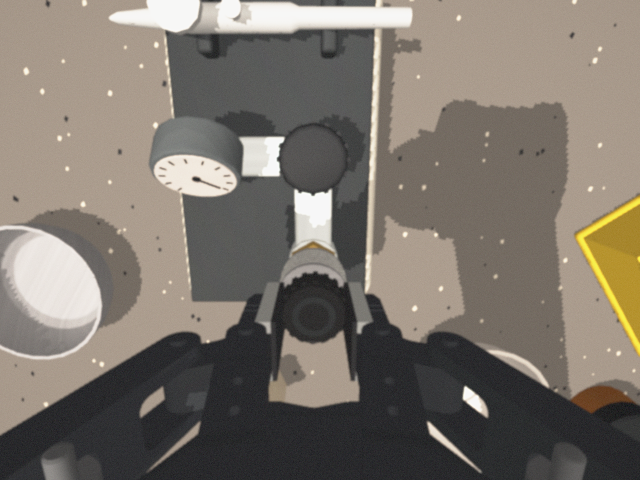

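```bash
python3 - <<'E'
from h import *
f=load("w2");print("plug top in hand ray",ray(f,314.3,316,.1635))
o=[np.pi,0,np.radians(-75.5)]
robot.move_straight([.5198,-.0235,.215],vel=.15)
snap("wrist","w3")
b=[.4212,.1704]
robot.move_straight(b+[.13],vel=.25)
s=robot.sense();print(s["t"],s["tcp_pos"],s["opening"],s["wrist_force"])
f=snap("wrist","w4")
E
```

```text
plug top in hand ray [ 0.52028064 -0.02328925  0.1635    ]
6.0333 [0.4215745  0.16967014 0.12994291] 0.28760284262573055 [ 0.49170336 -0.27892364 -0.74126499]
```

View pics/w3.png

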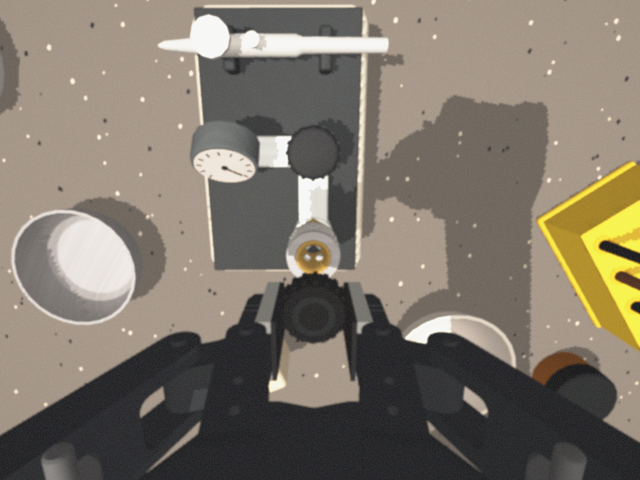

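View pics/w4.png

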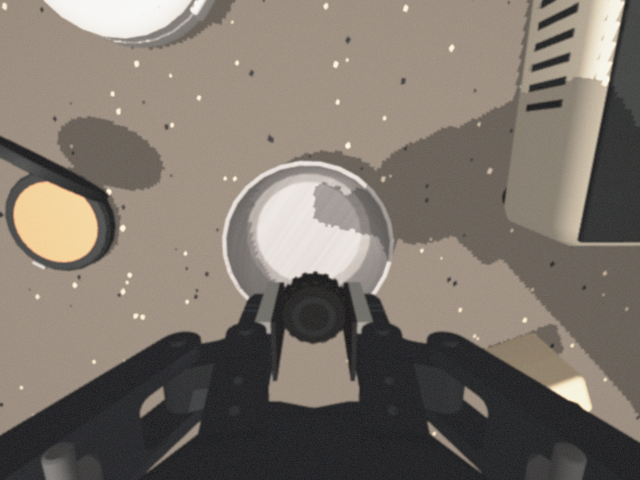

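The plug is held clear of the coupler, whose mouth is at (314,256) in w3. The bowl rim is centred near (308,243) in w4, with nothing close to it.

```bash
python3 - <<'E'
from h import *
f=load("w4");
pl=[ray(f,u,v,.04) for u,v in((223,240),(394,240),(309,161))]
print((pl[0]+pl[1])/2,np.linalg.norm(pl[0]-pl[1]),pl[2]); 
c=(pl[0]+pl[1])/2
b=[.4212,.1704]
if np.hypot(c[0]-b[0],c[1]-b[1])<.012:
    print(robot.move_straight(b+[.032],vel=.12,contact_N=5))
    s=robot.sense();print(s["t"],s["tcp_pos"],s["wrist_force"])
    robot.grip(0.5)
    robot.move_straight(b+[.15],vel=.2)
    snap("wrist","w5");print(robot.sense()["t"])
E
```

```text
[0.42593469 0.17434118 0.04      ] 0.10909431584637029 [0.47387143 0.18622719 0.04      ]
False
7.05 [0.42166762 0.17061956 0.03248156] [-1.03823206  0.12807313 -0.26819963]
8.1583
```

View pics/w5.png

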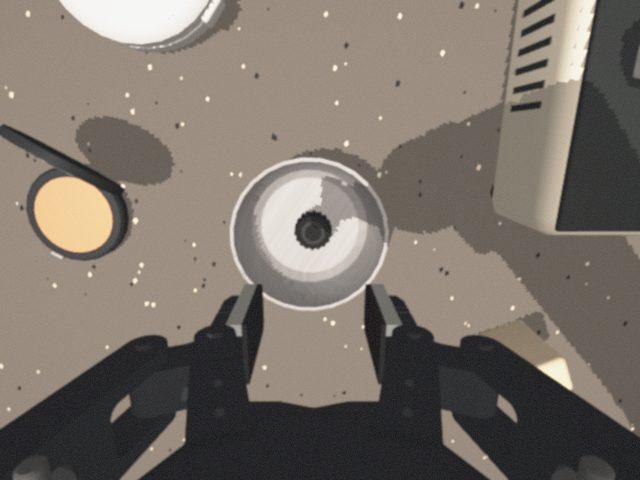

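```bash
python3 - <<'E'
from h import *
o=[np.pi,0,np.radians(-132)]
robot.move_straight([.4212,.1704,.26],vel=.3)
robot.goto([.596,-.3085,.26],o)
robot.move_straight([.596,-.3085,.195],vel=.2)
s=robot.sense();print(s["t"],s["tcp_pos"],s["tcp_rot"],s["joint_pos"])
f=snap("wrist","w6");print(proj(f,[.596,-.3085,.094]))
E
```

```text
11.0 [ 0.59650756 -0.30776099  0.19543946] [-3.14155268e+00  3.85205469e-04 -2.30258905e+00] [ 0.56226516  0.51151885 -0.21438258  1.58471327  0.11939334  1.05807215
 -1.98671323]
(np.float64(315.8476796369512), np.float64(242.03828436312637))
```

View pics/w6.png

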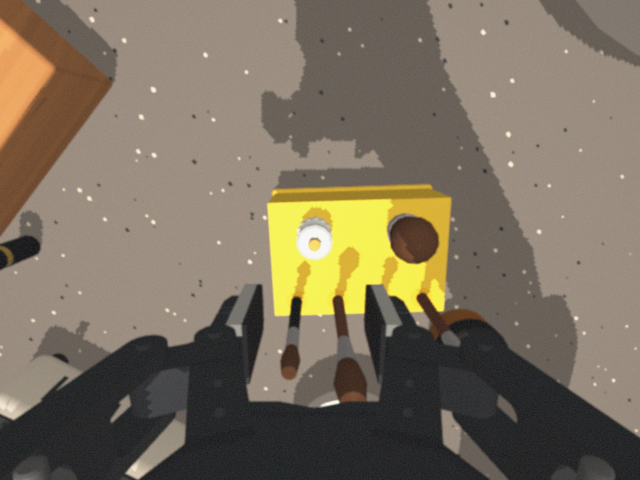

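```bash
python3 - <<'E'
from h import *
f=load("w6")
hsv=cv2.cvtColor(f["image"],cv2.COLOR_RGB2HSV)[220:265,295:340]
m=((hsv[...,1]<60)&(hsv[...,2]>200)).astype(np.uint8);n,l,st,ce=cv2.connectedComponentsWithStats(m);i=1+st[1:,4].argmax();print(st[i]+[295,220,0,0,0],ce[i]+[295,220])
cv2.imwrite("pics/w6c.png",cv2.resize(f["image"][215:275,285:345,::-1],(480,480),interpolation=cv2.INTER_CUBIC))
p=ray(f,315,244,.094);print(p)
E
```

```text
[297 225  35  35 835] [313.65628743 241.3760479 ]
[ 0.59535632 -0.30715984  0.094     ]
```

View pics/w6c.png

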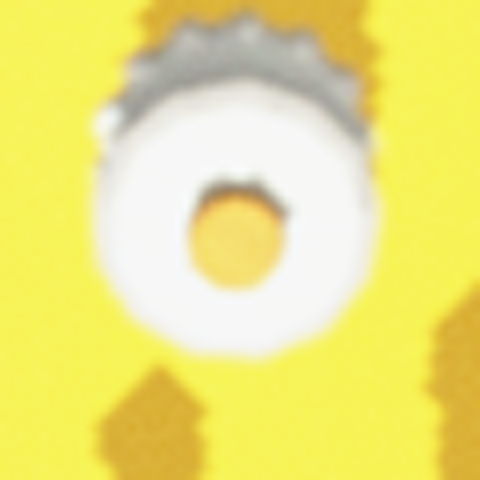

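```bash
python3 - <<'E'
from h import *
f=load("w6");p=ray(f,314.2,244.6,.094);print(p)
a=np.radians(48);ey=np.array([-np.sin(a),np.cos(a)])
q=p[:2]-0.003*ey
robot.move_straight([*q,.11],vel=.12)
r=robot.move_straight([*q,.0755],vel=.06,contact_N=6)
s=robot.sense();print(r,s["t"],s["tcp_pos"],s["wrist_force"],q)
robot.grip(0.2,30)
s=robot.sense();print(s["t"],s["tcp_pos"],s["wrist_force"],s["torque"],s["opening"])
snap("wrist","w7")
E
```

```text
[ 0.59540203 -0.30647808  0.094     ]
False 12.6333 [ 0.59779433 -0.30848412  0.07543931] [-0.10808729  0.26685943  0.09386114] [ 0.59763147 -0.30848547]
12.925 [ 0.59806578 -0.30863581  0.07612583] [0.27144638 0.55022889 0.54020103] [ 0.01382753 -0.01861204 -0.00486609] 0.28177288415526197
```

View pics/w7.png

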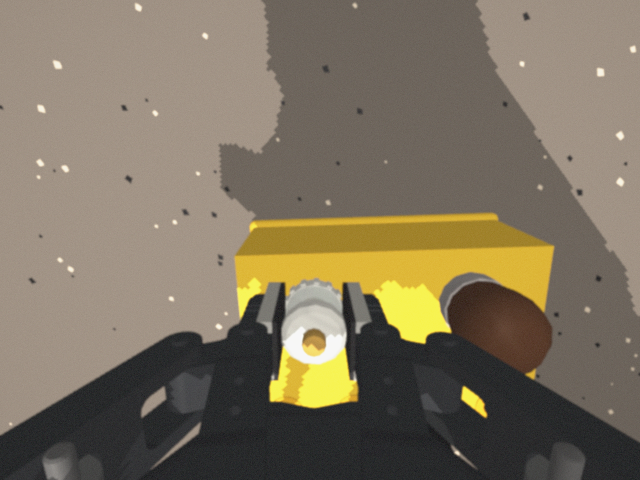

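```bash
python3 - <<'E'
from h import *
f=load("w3");g=load("w7")
a=cv2.resize(f["image"][225:285,284:344,::-1],(400,400),interpolation=cv2.INTER_CUBIC)
b=cv2.resize(g["image"][310:370,284:344,::-1],(400,400),interpolation=cv2.INTER_CUBIC)
cv2.imwrite("pics/w37.png",np.hstack([a,b]))
robot.move_straight([.598,-.3086,.30],vel=.25)
s=robot.sense();print(s["t"],s["opening"],s["wrist_force"])
E
```

```text
14.025 0.28068021401104337 [ 0.75029976  0.13679455 -0.49297667]
```

View pics/w37.png

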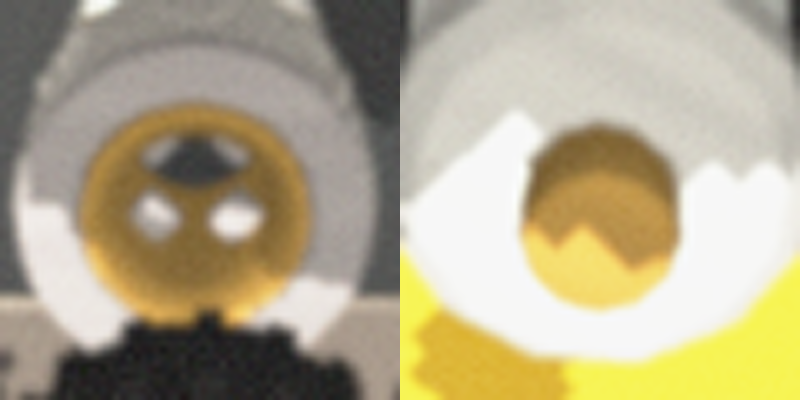

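```bash
python3 - <<'E'
from h import *
f=load("w3");c=ray(f,313.0,257,.147);print("coupler",c)
g=load("w7");p=ray(g,313.6,345.9,.094);tcp=np.array([.59807,-.30864]);y=-2.3026
tx=np.array([np.cos(y),np.sin(y)]);ty=np.array([np.sin(y),-np.cos(y)])
d=p[:2]-tcp;print("trap in tool",d@tx,d@ty)
# plug in hand bias, w2
f2=load("w2");
E
python3 - <<'E'
import sys;sys.path.insert(0,'.')
from h import *
f=load("w2");cv2.imwrite("pics/w2c.png",cv2.resize(f["image"][280:350,280:350,::-1],(490,490),interpolation=cv2.INTER_CUBIC))
o=[np.pi,0,np.radians(-75.5)]
robot.goto([.5198,-.0235,.25],o)
s=robot.sense();print(s["t"],s["tcp_pos"],s["opening"])
snap("wrist","w8")
E
```

```text
coupler [ 0.52055218 -0.02269743  0.147     ]
trap in tool -0.000586141254116957 0.004229975177207034
15.175 [ 0.52058843 -0.02522046  0.25003877] 0.2825529388652864
```

View pics/w2c.png

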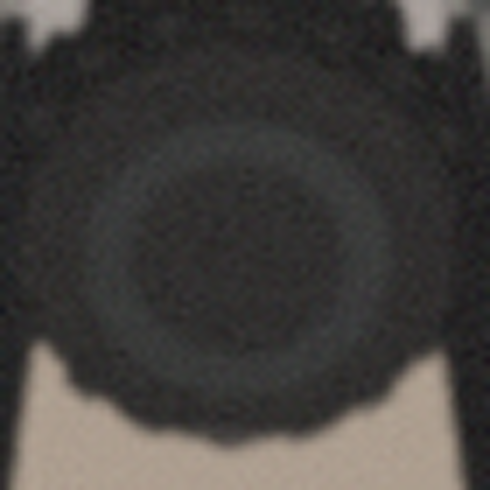

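View pics/w8.png

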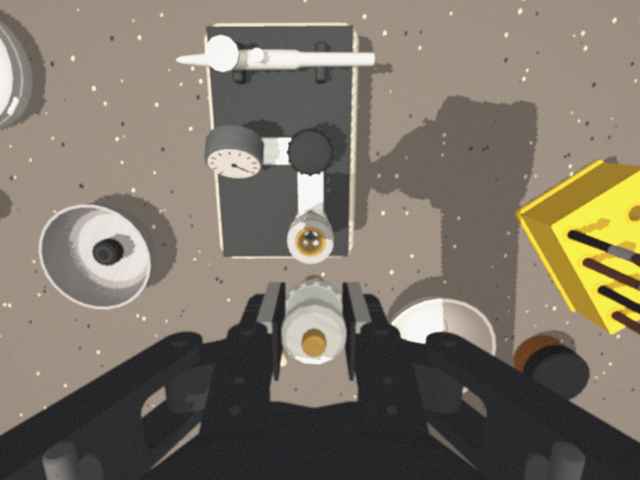

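The trap is held upright in the hand, and the coupler mouth is at (311,240). The near and far measurements give the same target to 0.2 mm, so I'll go down with contact sensing.

```bash
python3 - <<'E'
from h import *
xy=[.5240,-.0224]
robot.move_straight(xy+[.20],vel=.15)
robot.move_straight(xy+[.192],vel=.05); robot.sleep(.2)
s=robot.sense();print(s["t"],s["tcp_pos"],s["wrist_force"])
r=robot.move_straight(xy+[.1745],vel=.02,contact_N=4)
s=robot.sense();print(r,s["t"],s["tcp_pos"],s["wrist_force"],s["torque"],s["opening"])
snap("wrist","w9");snap("scene","s9")
f=load("s9");cv2.imwrite("pics/s9c.png",cv2.resize(f["image"][180:300,250:370,::-1],(600,600),interpolation=cv2.INTER_CUBIC))
E
```

```text
16.2167 [ 0.52416143 -0.02239308  0.19231424] [ 0.69206043  0.07281465 -0.99603495]
True 16.9917 [ 0.52385859 -0.02239189  0.17555938] [-0.26613292 -0.10633814  4.50768023] [0.00668188 0.10023906 0.01846402] 0.2831323407893645
```

View pics/s9c.png

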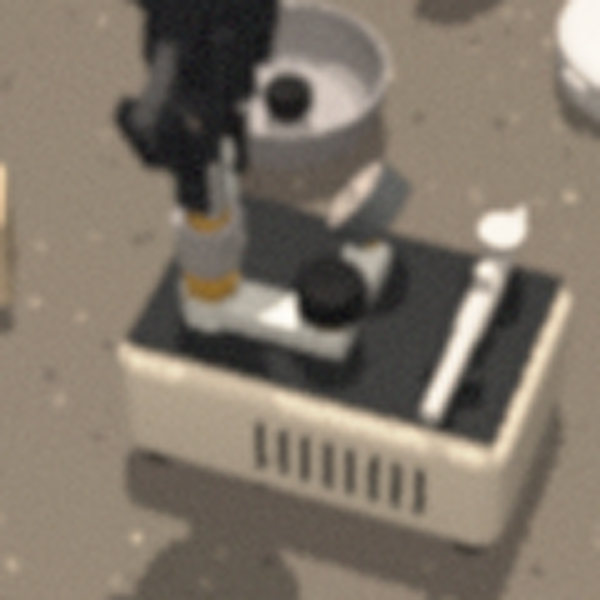

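```bash
python3 - <<'E'
from h import *
robot.grip(0.6); robot.sleep(.2)
f=snap("wrist","w10")
s=robot.sense();print(s["t"],s["tcp_pos"],s["wrist_force"])
E
```

```text
17.7167 [ 0.52305505 -0.0225355   0.17471768] [-0.00792941  0.18136839 -0.58837436]
```

View pics/w10.png

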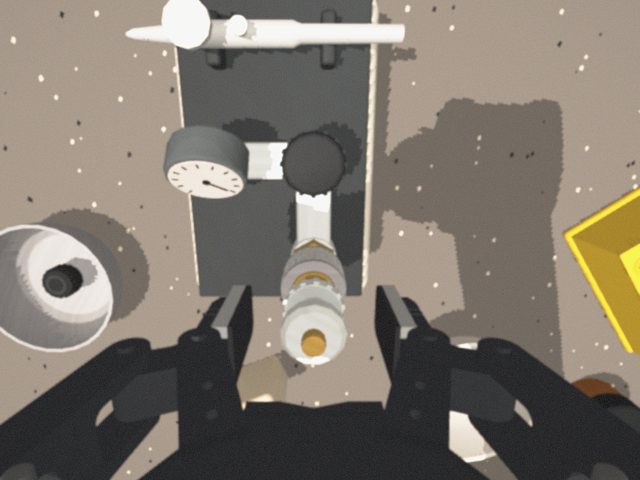

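The trap stands by itself in the mouth, nipple at (314,342). Next I'll grip the sleeve and draw it back.

```bash
python3 - <<'E'
from h import *
xy=[.5203,-.0233]
robot.move_straight(xy+[.1745],vel=.05)
r=robot.move_straight(xy+[.137],vel=.06,contact_N=5)
s=robot.sense();print(r,s["t"],s["tcp_pos"],s["wrist_force"])
if not r:
    robot.grip(0.25,70)
    s=robot.sense();print(s["t"],s["tcp_pos"],s["wrist_force"],s["opening"])
    z=s["tcp_pos"][2]
    for dz in (.002,.004,.006,.008,.0095):
        r=robot.move_straight(xy+[.137-dz],vel=.02)
        s=robot.sense();print(dz,s["t"],s["tcp_pos"],s["wrist_force"],s["opening"])
    snap("wrist","w11")
E
```

```text
False 18.7417 [ 0.52048726 -0.02319014  0.13705226] [-0.37193869  0.47248085  0.20876001]
19.0667 [ 0.52058152 -0.02292979  0.13773861] [-1.01416579  1.0081656   4.02349449] 0.35092375827171035
0.002 19.3167 [ 0.52055717 -0.02295908  0.13554436] [-1.65680163 -1.02792746  6.16783863] 0.34745528378006807
0.004 19.5667 [ 0.5205879  -0.02296857  0.13365549] [-1.44371109  2.23137191  7.1993425 ] 0.3457567820571357
0.006 19.8167 [ 0.52057873 -0.02297975  0.13176024] [-1.62270707  0.51643997  7.93493841] 0.3489613571909865
0.008 20.0667 [ 0.52061024 -0.02297585  0.12994848] [-3.00374674  1.23469813  8.13028467] 0.3430610750360913
0.0095 20.3167 [ 0.52060312 -0.02297864  0.12970127] [-6.14866111  0.42591142 18.58248257] 0.34264481464708507
```

View pics/w11.png

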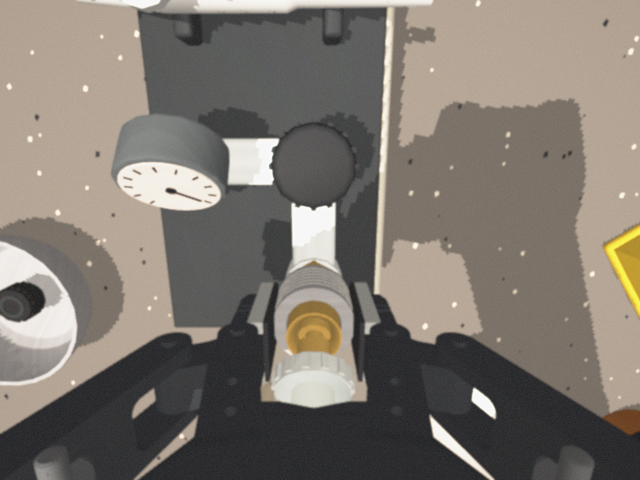

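```bash
python3 - <<'E'
from h import *
robot.sleep(.3)
s=robot.sense();print(s["t"],s["tcp_pos"],s["wrist_force"])
f=snap("wrist","w12");g=snap("scene","s12")
a=cv2.resize(f["image"][240:420,230:400,::-1],(400,424),interpolation=cv2.INTER_CUBIC)
b=cv2.resize(g["image"][200:260,260:320,::-1],(400,424),interpolation=cv2.INTER_CUBIC)
cv2.imwrite("pics/w12c.png",np.hstack([a,b]))
E
```

```text
20.6667 [ 0.52061702 -0.02292977  0.12972923] [-4.83337709  1.21962617 18.04128825]
```

View pics/w12c.png

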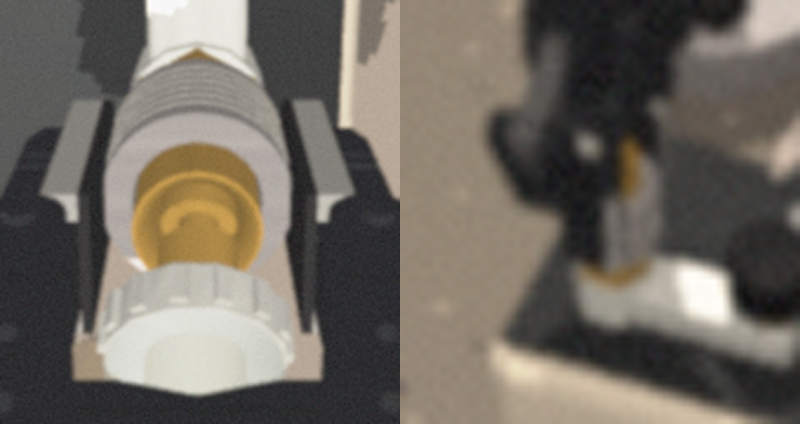

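The sleeve is fully back, but the trap hasn't dropped. The palm is probably pinching the nipple, so I'll ease up slightly and look again.

```bash
python3 - <<'E'
from h import *
xy=[.5206,-.0233]
for z in (.1295,.1305):
    robot.move_straight(xy+[z],vel=.02);robot.sleep(.15)
    s=robot.sense();print(s["t"],s["tcp_pos"],s["wrist_force"])
f=snap("wrist","w13")
a=cv2.resize(f["image"][240:420,230:400,::-1],(400,424),interpolation=cv2.INTER_CUBIC)
cv2.imwrite("pics/w13c.png",a)
E
```

```text
21.1667 [ 0.52061067 -0.02298396  0.13036526] [-2.83398705  0.07684259  8.2586201 ]
21.5667 [ 0.52060579 -0.02297012  0.13129695] [-2.84723801  1.2114613   8.61845572]
```

View pics/w13c.png

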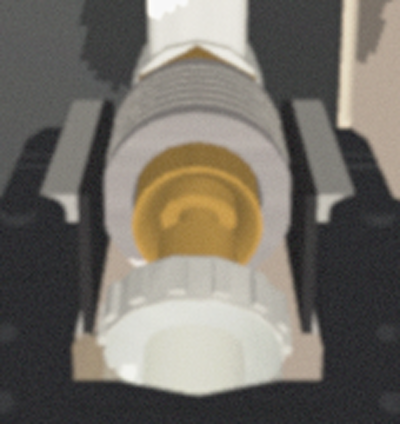

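```bash
python3 - <<'E'
from h import *
xy=[.5206,-.0233]
robot.move_straight(xy+[.137],vel=.04)
s=robot.sense();print(s["t"],s["tcp_pos"],s["wrist_force"])
robot.grip(0.6)
robot.move_straight(xy+[.15],vel=.08);robot.sleep(.2)
s=robot.sense();print(s["t"],s["tcp_pos"],s["wrist_force"])
f=snap("wrist","w14");g=snap("scene","s14")
cv2.imwrite("pics/s14c.png",cv2.resize(g["image"][200:260,260:320,::-1],(480,480),interpolation=cv2.INTER_CUBIC))
E
```

```text
21.9333 [ 0.52058546 -0.02293484  0.13728827] [-2.90670195  0.81710085  4.52797484]
22.7917 [ 0.52044798 -0.02334689  0.14988135] [ 0.53397591 -0.08329863  0.14323132]
```

View pics/w14.png

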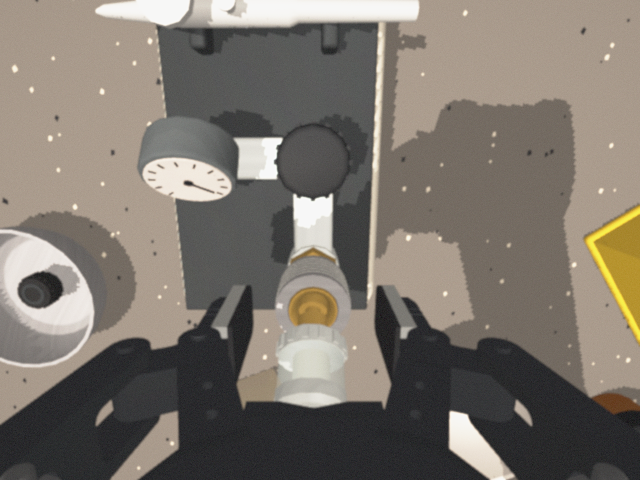

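View pics/s14c.png

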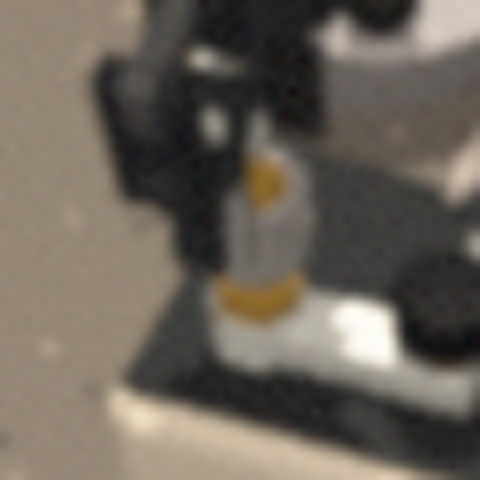

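```bash
python3 - <<'E'
from h import *
f=load("w14");g=load("w10")
a=cv2.resize(f["image"][250:410,260:370,::-1],(400,582),interpolation=cv2.INTER_CUBIC)
b=cv2.resize(g["image"][230:390,260:370,::-1],(400,582),interpolation=cv2.INTER_CUBIC)
cv2.imwrite("pics/cmp.png",np.hstack([a,b]))
for n in("w10","w14"):
    h=load(n);print(n,[np.round(proj(h,[.5203,-.0233,z])) .tolist() for z in(.147,.160,.188,.194)])
E
```

```text
w10 [[314.0, 292.0], [314.0, 304.0], [315.0, 337.0], [315.0, 346.0]]
w14 [[314.0, 310.0], [314.0, 326.0], [314.0, 373.0], [314.0, 386.0]]
```

View pics/cmp.png

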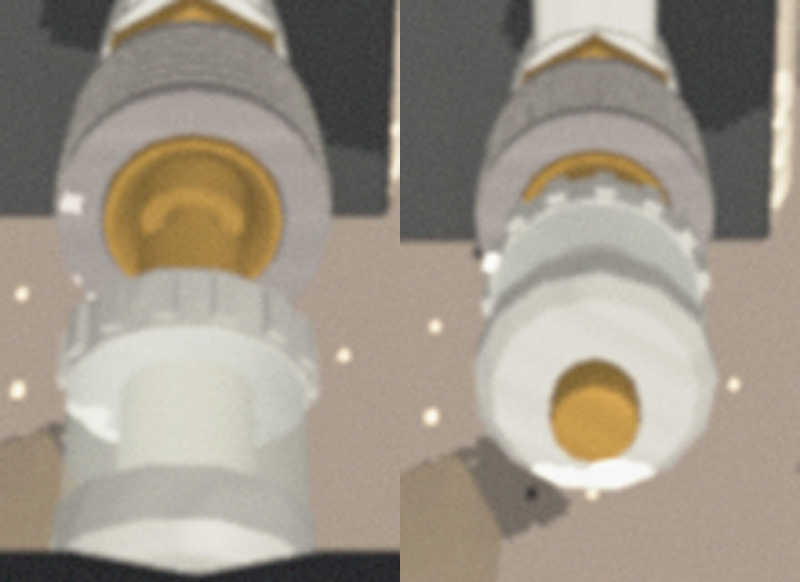

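```bash
python3 - <<'E'
from h import *
robot.move_straight([.5206,-.0233,.20],vel=.1)
f=snap("wrist","w15");print(robot.sense()["t"])
print([np.round(proj(f,[.5203,-.0233,z])) .tolist() for z in(.147,.160,.188,.194)])
cv2.imwrite("pics/w15c.png",cv2.resize(f["image"][220:400,250:380,::-1],(433,600),interpolation=cv2.INTER_CUBIC))
E
```

```text
23.5917
[[314.0, 268.0], [314.0, 277.0], [314.0, 301.0], [314.0, 307.0]]
```

View pics/w15c.png

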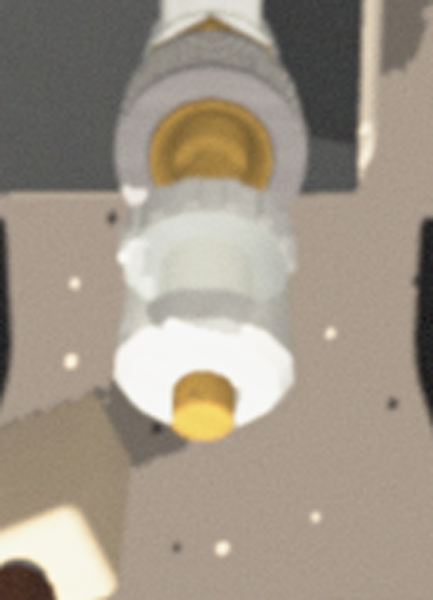

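```bash
python3 - <<'E'
from h import *
for n,tz in(("w10",.1747),("w14",.1499)):
    f=load(n);P=cloud(f)
    for u in(300,314,330):
        print(n,u,[ (v,(P[v,u]-[.5204,-.0233,tz]).round(3).tolist()) for v in(402,408,415,430,460)])
f=load("w15");P=cloud(f)
Q=P[300:360,290:330].reshape(-1,3);m=(Q[:,2]>.15)&(Q[:,2]<.21);print(Q[m].mean(0),Q[m][:,2].max())
for z in(.18,.185,.19):print(ray(f,310.6,345.7,z))
print(P[344:348,308:313].reshape(-1,3).mean(0))
# axis: barrel/caps centreline via depth at several rows
for v in range(275,350,6):
    r=P[v,280:345];ok=(r[:,2]>.14)&(r[:,2]<.2); 
    if ok.any(): print(v,r[ok].mean(0).round(4),ok.sum())
E
```

```text
w10 300 [(402, [-0.182, -0.033, -0.173]), (408, [0.012, 0.007, 0.066]), (415, [0.013, 0.007, 0.069]), (430, [0.012, 0.006, 0.072]), (460, [0.013, 0.006, 0.08])]
w10 314 [(402, [-0.181, -0.047, -0.176]), (408, [0.013, 0.004, 0.066]), (415, [0.013, 0.004, 0.068]), (430, [0.014, 0.004, 0.073]), (460, [0.013, 0.004, 0.079])]
w10 330 [(402, [-0.175, -0.062, -0.174]), (408, [0.014, 0.0, 0.066]), (415, [0.015, 0.001, 0.069]), (430, [0.015, 0.001, 0.073]), (460, [0.015, 0.001, 0.08])]
w14 300 [(402, [-0.011, 0.002, 0.039]), (408, [0.01, 0.006, 0.066]), (415, [0.011, 0.006, 0.069]), (430, [0.011, 0.006, 0.074]), (460, [0.01, 0.006, 0.08])]
w14 314 [(402, [-0.009, -0.002, 0.039]), (408, [0.01, 0.003, 0.065]), (415, [0.011, 0.003, 0.069]), (430, [0.011, 0.003, 0.073]), (460, [0.012, 0.003, 0.08])]
w14 330 [(402, [-0.009, -0.007, 0.038]), (408, [0.011, -0.001, 0.066]), (415, [0.012, -0.0, 0.068]), (430, [0.012, 0.0, 0.073]), (460, [0.012, 0.0, 0.08])]
[ 0.50785474 -0.02448479  0.18553242] 0.1923239850398958
[ 0.49355907 -0.02854312  0.18      ]
[ 0.4966129  -0.02779967  0.185     ]
[ 0.49966674 -0.02705622  0.19      ]
[ 0.49978834 -0.02675264  0.19015268]
275 [ 0.5192 -0.0228  0.1552] 54
281 [ 0.5202 -0.0227  0.1658] 46
287 [ 0.5187 -0.0227  0.1699] 49
293 [ 0.5168 -0.0232  0.1725] 53
299 [ 0.5154 -0.0241  0.1758] 51
305 [ 0.5141 -0.0237  0.1799] 48
311 [ 0.5129 -0.0238  0.1833] 49
317 [ 0.5114 -0.0242  0.1861] 51
323 [ 0.5092 -0.025   0.1872] 52
329 [ 0.5057 -0.0257  0.1863] 53
335 [ 0.5025 -0.0265  0.1858] 51
341 [ 0.5    -0.0275  0.1864] 41
347 [ 0.4988 -0.0272  0.1896] 18
```

The trap leans about 25° towards the robot: its nipple tip is at (.4998,-.0268,.190), and 47 mm along the axis brings me to the mouth, as it should. I'll regrip it along its own axis, lift it out and reinsert it. This time I'll push the sleeve down with the fingertips, with the fingers loosely round the body.

```bash
cat >> h.py <<'E'
from scipy.spatial.transform import Rotation as Ro
J=np.array([np.cos(np.radians(-75.5)),np.sin(np.radians(-75.5)),0])
def ori(a):
    z=-a/np.linalg.norm(a);x=J-J@z*z;x/=np.linalg.norm(x);y=np.cross(z,x)
    return Ro.from_matrix(np.stack([x,y,z],1)).as_euler("xyz")
E
python3 - <<'E'
from h import *
base=np.array([.5195,-.0235,.147]);top=np.array([.4998,-.0268,.190])
a=top-base;print(np.linalg.norm(a));a/=np.linalg.norm(a);o=ori(a);print(o)
pre=base+a*.085;g=base+a*.0225
print(robot.inverse_kinematics(pre,o),robot.inverse_kinematics(g,o))
robot.move_straight([.5206,-.0233,.24],vel=.2)
robot.goto(pre,o)
s=robot.sense();print(s["t"],s["tcp_pos"],s["tcp_rot"])
f=snap("wrist","w16")
print([np.round(proj(f,base+a*t)) .tolist() for t in(0,.013,.047)])
E
```

```text
0.047412867451779354
[-2.70792056 -0.03326576 -1.333124  ]
[ 0.6049598   0.04126237 -0.58764499  2.23294832 -0.12959037  0.44980065
 -1.19851172] [ 0.53106751  0.18911643 -0.57212448  2.25024935  0.12336294  0.3028809
 -1.44614486]
24.5667 [ 0.48465187 -0.02943766  0.22418689] [-2.70825188 -0.03285135 -1.33322396]
[[314.0, 252.0], [314.0, 259.0], [314.0, 280.0]]
```

View pics/w16.png

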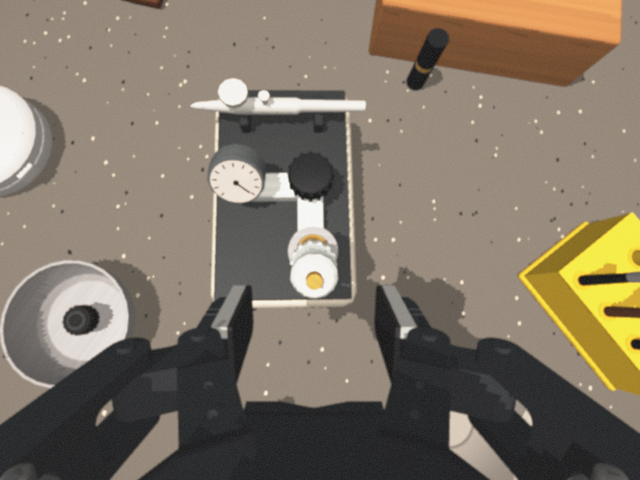

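The nipple is at (314,281) against a predicted (314,280), so the lean model holds. I'll grasp along the axis.

```bash
python3 - <<'E'
from h import *
base=np.array([.5195,-.0235,.147]);top=np.array([.4998,-.0268,.190])
a=top-base;a/=np.linalg.norm(a);o=ori(a)
g=base+a*.0225
r=robot.move_straight(g,vel=.08,contact_N=5)
s=robot.sense();print(r,s["t"],s["tcp_pos"],s["wrist_force"])
robot.grip(0.2,25)
s=robot.sense();print(s["t"],s["tcp_pos"],s["wrist_force"],s["opening"])
robot.move_straight(g+a*.03,vel=.08)
s=robot.sense();print(s["t"],s["tcp_pos"],s["wrist_force"],s["opening"])
snap("wrist","w17")
robot.goto([.5236,-.0224,.215],[np.pi,0,np.radians(-75.5)])
robot.sleep(.2);snap("wrist","w18");s=robot.sense();print(s["t"],s["tcp_pos"],s["wrist_force"],s["opening"])
E
```

```text
False 25.55 [ 0.51043526 -0.02491448  0.16766242] [ 0.74254258  0.4792876  -0.15614515]
25.9 [ 0.51032919 -0.02522096  0.16789418] [-1.32277413  0.69361342  2.22519242] 0.28188644226950094
26.425 [ 0.49746142 -0.02739453  0.19447577] [ 0.30764376 -0.16921379 -1.31997375] 0.2865793526938624
27.3667 [ 0.52241493 -0.02291304  0.21471836] [ 0.1201011   0.11542523 -0.82823849] 0.27969555629457477
```

View pics/w18.png

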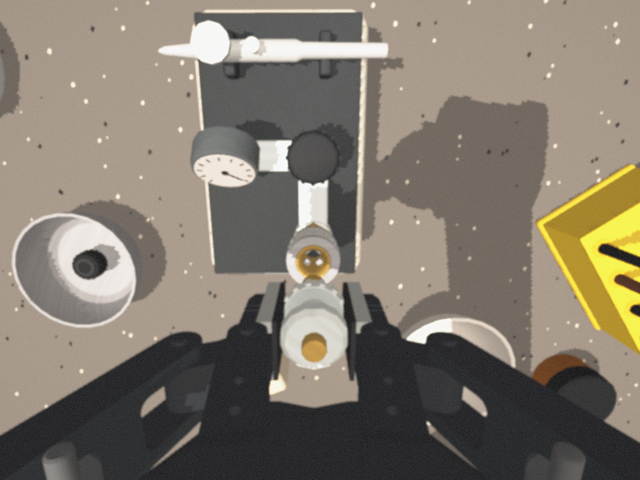

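```bash
python3 - <<'E'
from h import *
f=load("w18");tcp=np.array([.52241,-.02291,.21472]);K=np.array([J[1],-J[0],0])
for k in(0,.002,.004):
  print(k,[np.round(proj(f,tcp+K*k+[0,0,h]),1).tolist() for h in(.0245,.0235,.0185,-.0095,-.0335)])
cv2.imwrite("pics/w18c.png",cv2.resize(f["image"][230:380,260:370,::-1],(440,600),interpolation=cv2.INTER_CUBIC))
E
```

```text
0 [[314.7, 347.1], [314.7, 345.4], [314.6, 337.6], [314.4, 302.8], [314.3, 281.3]]
0.002 [[314.7, 352.3], [314.7, 350.6], [314.6, 342.6], [314.4, 307.1], [314.3, 285.1]]
0.004 [[314.7, 357.4], [314.7, 355.7], [314.6, 347.6], [314.4, 311.3], [314.3, 288.9]]
```

View pics/w18c.png

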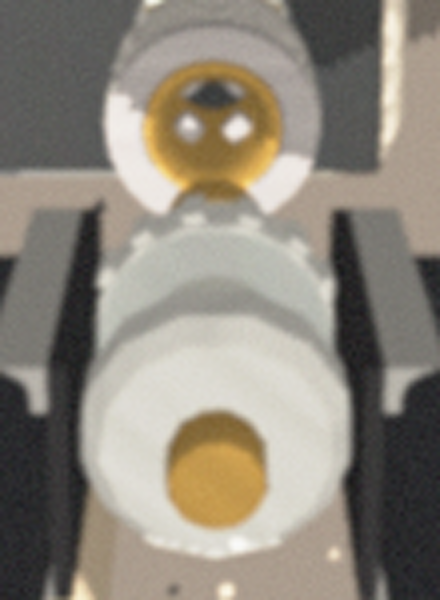

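The trap is upright in the hand and nearly on the tool axis (nipple (314,351), tip near v≈281). I'll reinsert it.

```bash
python3 - <<'E'
from h import *
xy=[.5211,-.02315]
robot.move_straight(xy+[.19],vel=.1)
robot.move_straight(xy+[.184],vel=.05);robot.sleep(.15)
s=robot.sense();print(s["t"],s["tcp_pos"],s["wrist_force"])
r=robot.move_straight(xy+[.166],vel=.025,contact_N=4)
s=robot.sense();print(r,s["t"],s["tcp_pos"],s["wrist_force"],s["torque"],s["opening"])
snap("wrist","w19")
E
```

```text
28.1833 [ 0.52133796 -0.02310324  0.18424761] [ 0.28423492 -0.16027967 -0.89807674]
True 28.7417 [ 0.52109602 -0.02318351  0.17022674] [-0.49636517 -0.29079045  4.87686406] [-0.02854396  0.14505115  0.03190883] 0.282921585704204
```

View pics/w19.png

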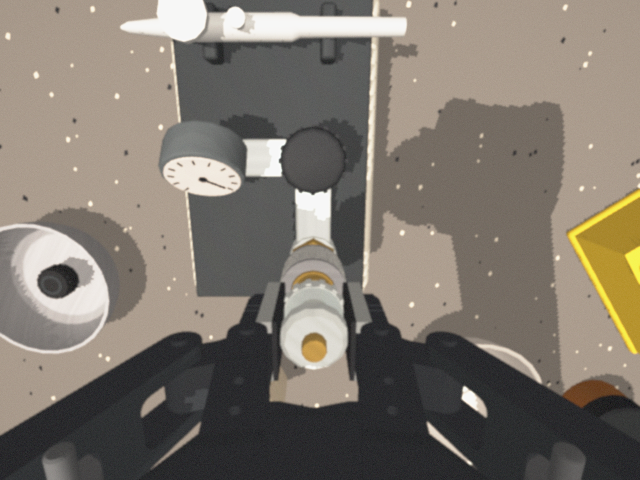

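```bash
python3 - <<'E'
from h import *
xy=[.5211,-.02315]
robot.move_straight(xy+[.1700],vel=.02)
robot.grip(0.306,20);robot.sleep(.2)
s=robot.sense();print(s["t"],s["tcp_pos"],s["wrist_force"],s["opening"])
snap("wrist","w20")
robot.move_straight([.5203,-.0233,.1700],vel=.02)
r=robot.move_straight([.5203,-.0233,.152],vel=.03,contact_N=3)
s=robot.sense();print(r,s["t"],s["tcp_pos"],s["wrist_force"],s["opening"])
snap("wrist","w21")
a,b=[cv2.resize(load(n)["image"][250:390,255:375,::-1],(400,467),interpolation=cv2.INTER_CUBIC) for n in("w20","w21")]
cv2.imwrite("pics/w2021.png",np.hstack([a,b]))
E
```

```text
29.4583 [ 0.52094599 -0.02314768  0.16972343] [ 0.39871554  0.2264351  -0.28976424] 0.3069835172436049
True 30.2583 [ 0.52030409 -0.0233353   0.15520795] [-0.61827105  0.02620331  5.56463827] 0.304321057268307
```

View pics/w2021.png

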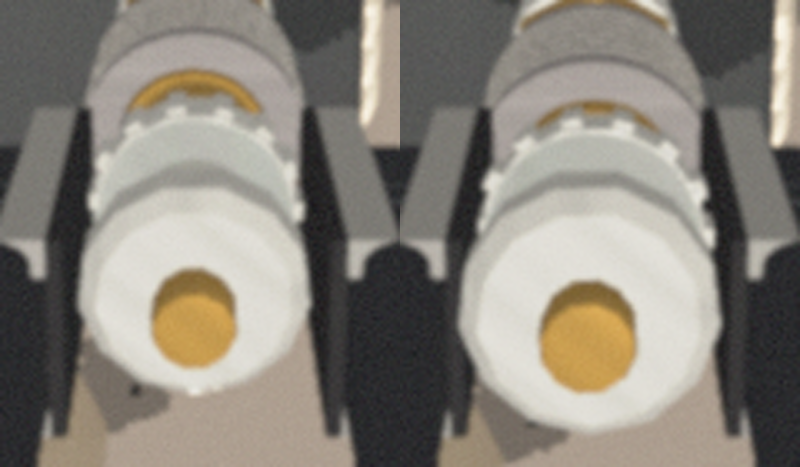

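The trap stands upright, and the tips met the sleeve top at the expected height. Next I'll push the sleeve back.

```bash
python3 - <<'E'
from h import *
for z in(.151,.148,.1455):
    robot.move_straight([.5203,-.0233,z],vel=.03)
    s=robot.sense();print(z,s["t"],s["tcp_pos"],s["wrist_force"],s["opening"])
    if s["wrist_force"][2]>16:break
robot.sleep(.15)
f=snap("wrist","w22");s=robot.sense();print(s["tcp_pos"],s["wrist_force"])
print([np.round(proj(f,[.5203,-.0233,z])) .tolist() for z in(.147,.181,.194)])
cv2.imwrite("pics/w22c.png",cv2.resize(f["image"][250:420,245:385,::-1],(494,600),interpolation=cv2.INTER_CUBIC))
E
```

```text
0.151 30.6 [ 0.52031954 -0.02333885  0.15153977] [-2.79547079 -0.05750878  7.55327329] 0.3039649239834269
0.148 30.85 [ 0.52035061 -0.02331318  0.14887894] [-2.19376102  0.96205084  8.35463238] 0.305989702916283
0.1455 31.1 [ 0.52046158 -0.0232807   0.14852862] [-8.00739684 -0.67196537 24.23207105] 0.3091032126426441
[ 0.52048135 -0.02330591  0.14854411] [-7.9475942  -0.5144291  24.37146242]
[[314.0, 312.0], [315.0, 362.0], [315.0, 389.0]]
```

View pics/w22c.png

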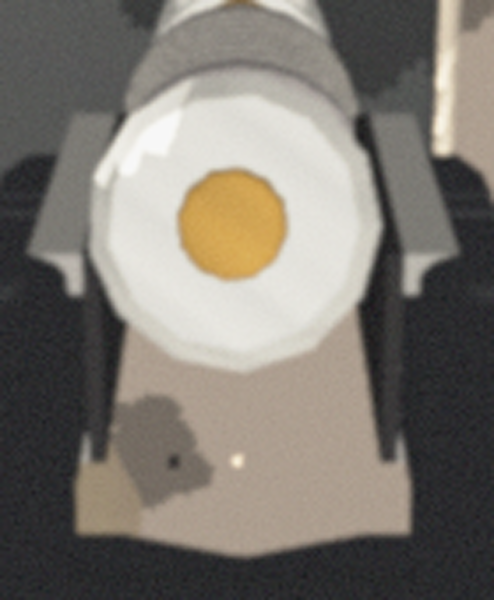

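The nipple is now at (311,313), so the trap tipped towards +x when the pawls opened. It needs to be held upright while the sleeve goes back. I'll let the sleeve forward, look, and regrip along the axis.

```bash
python3 - <<'E'
from h import *
robot.move_straight([.5203,-.0233,.158],vel=.06)
robot.grip(.6)
robot.move_straight([.5203,-.0233,.225],vel=.25)
f=snap("wrist","w23");s=robot.sense();print(s["t"],s["tcp_pos"],s["wrist_force"])
P=cloud(f)
cv2.imwrite("pics/w23c.png",cv2.resize(f["image"][190:310,260:370,::-1],(550,600),interpolation=cv2.INTER_CUBIC))
print([np.round(proj(f,[.5203,-.0233,z])) .tolist() for z in(.147,.181,.194)])
E
```

```text
32.4917 [ 0.51991847 -0.02342676  0.22478701] [ 0.31689551 -0.24449838 -0.33037555]
[[314.0, 254.0], [314.0, 274.0], [314.0, 284.0]]
```

View pics/w23c.png

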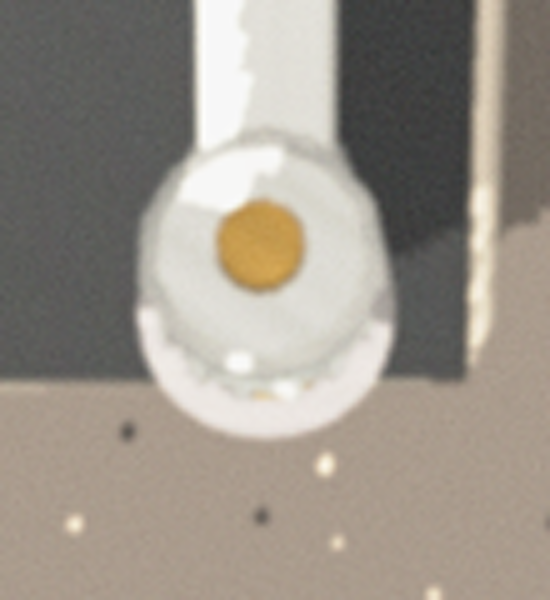

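```bash
python3 - <<'E'
from h import *
f=load("w23");P=cloud(f)
print(P[236:242,309:315].reshape(-1,3).mean(0))
for z in(.176,.188,.1895,.191):
    p=ray(f,311.6,238.8,z);a=p-np.array([.5211,-.0231,.147]);print(z,p,np.linalg.norm(a),np.degrees(np.arctan2(np.hypot(*a[:2]),a[2])))
p=ray(f,311.6,238.8,.190)
base=np.array([.5211,-.0231,.147]);a=p-base;a/=np.linalg.norm(a);o=ori(a);print(o)
for t in(.085,.0225,.0525):print(robot.inverse_kinematics(base+a*t,o))
E
```

```text
[ 0.54114039 -0.01667738  0.19022685]
0.176 [ 0.53713605 -0.0176948   0.176     ] 0.033576345978614475 30.26503551599398
0.188 [ 0.54040072 -0.01690796  0.188     ] 0.04573684600399948 26.306959599891513
0.1895 [ 0.5408088  -0.01680961  0.1895    ] 0.04726791667813632 25.956061106558597
0.191 [ 0.54121689 -0.01671125  0.191     ] 0.0488006682754972 25.62724022970651
[ 2.69101556 -0.02172691 -1.30721404]
[ 0.20338907  0.5577404  -0.45311836  1.5537331   0.26243401  1.54238237
 -1.62426957]
[ 0.21701649  0.57400705 -0.44437806  1.67048131  0.2783542   1.41355573
 -1.639615  ]
[ 0.21119292  0.56442013 -0.44909411  1.61620065  0.2696939   1.4752892
 -1.63164426]
```

```bash
python3 - <<'E'
from h import *
f=load("w23");p=ray(f,311.6,238.8,.190)
base=np.array([.5211,-.0231,.147]);a=p-base;a/=np.linalg.norm(a);o=ori(a)
g=base+a*.0225
robot.goto(base+a*.085,o)
r=robot.move_straight(g,vel=.12,contact_N=5)
s=robot.sense();print(r,s["t"],s["tcp_pos"],s["wrist_force"])
if not r:
    robot.grip(0.2,25)
    s=robot.sense();print(s["t"],s["tcp_pos"],s["wrist_force"],s["opening"])
    robot.move_straight(g+a*.03,vel=.1)
    robot.goto([.5211,-.02315,.215],[np.pi,0,np.radians(-75.5)])
    robot.move_straight([.5211,-.02315,.20],vel=.1)
    snap("wrist","w24");s=robot.sense();print(s["t"],s["tcp_pos"],s["wrist_force"],s["opening"])
    f=load("w24");tcp=s["tcp_pos"];K=np.array([J[1],-J[0],0])
    for k in(-.002,0,.002,.004):
        print(k,[np.round(proj(f,tcp+K*k+[0,0,h]),1).tolist() for h in(.0245,-.0335)])
    cv2.imwrite("pics/w24c.png",cv2.resize(f["image"][230:380,260:370,::-1],(440,600),interpolation=cv2.INTER_CUBIC))
E
```

```text
False 33.7333 [ 0.53071996 -0.02030795  0.16816885] [ 0.45984926 -0.04705185 -0.22529974]
34.0833 [ 0.53112497 -0.01989739  0.16791652] [0.48602015 1.07249319 2.67511161] 0.2840025152803109
35.4167 [ 0.52149366 -0.02259675  0.19911337] [-0.06824007 -0.05489664 -0.6371701 ] 0.2826892807221566
-0.002 [[314.7, 342.3], [314.5, 277.5]]
0 [[314.7, 347.6], [314.5, 281.4]]
0.002 [[314.7, 352.8], [314.5, 285.1]]
0.004 [[314.7, 358.0], [314.5, 288.9]]
```

View pics/w24c.png

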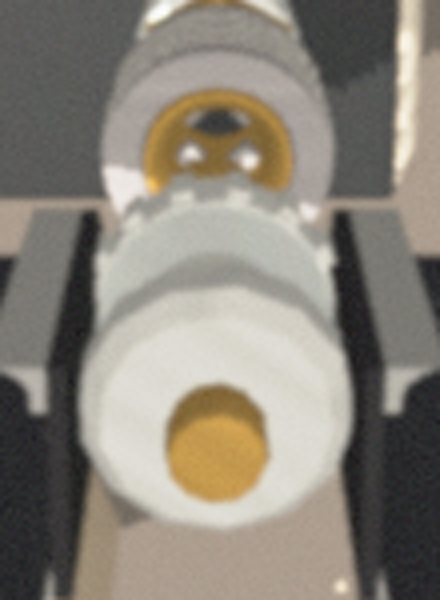

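```bash
python3 - <<'E'
from h import *
cx=np.array([.968,.25,0]);o=ori(np.array([0,0,1.])-.035*cx)
xy=[.5195,-.02355]
robot.move_straight(xy+[.188],vel=.06,attitude=o)
robot.sleep(.1)
f=snap("wrist","w25");s=robot.sense();print(s["t"],s["tcp_pos"],s["tcp_rot"])
cv2.imwrite("pics/w25c.png",cv2.resize(f["image"][230:380,260:370,::-1],(440,600),interpolation=cv2.INTER_CUBIC))
print([np.round(proj(f,[.5203,-.0233,z]),1).tolist() for z in(.147,.1545,.1785,.2125)])
E
```

```text
35.9167 [ 0.52017939 -0.02338829  0.1885607 ] [-3.10570903e+00 -1.36334686e-04 -1.31762689e+00]
[[314.1, 278.3], [314.1, 283.5], [314.2, 303.2], [314.5, 344.0]]
```

View pics/w25c.png

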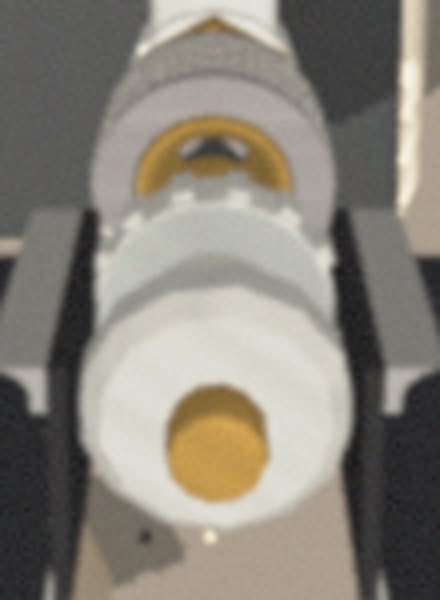

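```bash
python3 - <<'E'
from h import *
cx=np.array([.968,.25,0]);o=ori(np.array([0,0,1.])-.035*cx)
xy=[.5195,-.02355]
r=robot.move_straight(xy+[.167],vel=.03,contact_N=4)
s=robot.sense();print(r,s["t"],s["tcp_pos"],s["wrist_force"],s["torque"])
snap("wrist","w26");f=load("w26")
print([np.round(proj(f,[.5203,-.0233,z]),1).tolist() for z in(.147,.160,.194)])
cv2.imwrite("pics/w26c.png",cv2.resize(f["image"][250:390,255:375,::-1],(400,467),interpolation=cv2.INTER_CUBIC))
E
```

```text
True 36.3917 [ 0.51823897 -0.02377681  0.1747749 ] [-0.61486612 -0.35895884 -1.99242337] [ 0.0313673   0.06292805 -0.00396287]
[[314.4, 283.9], [314.4, 294.5], [314.6, 332.1]]
```

View pics/w26c.png

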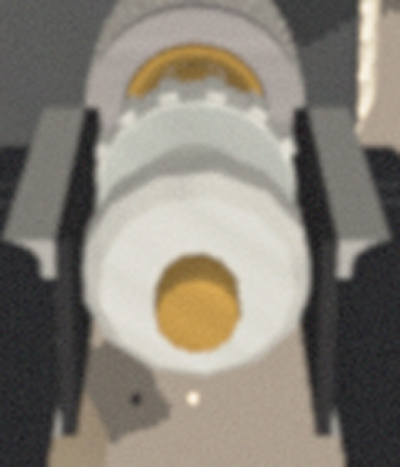

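```bash
python3 - <<'E'
from h import *
xy=[.5195,-.02355]
robot.sleep(.1);s=robot.sense();print(s["tcp_pos"],s["wrist_force"])
r=robot.move_straight(xy+[.167],vel=.02,contact_N=4)
s=robot.sense();print(r,s["t"],s["tcp_pos"],s["wrist_force"],s["torque"])
E
```

```text
[ 0.51863372 -0.02374547  0.1753718 ] [-0.27254656  0.03674572 -1.08726324]
True 36.8917 [ 0.51904815 -0.02374078  0.17027204] [-0.55466778 -0.53108356  5.50809159] [-0.06177382  0.19081294 -0.03437854]
```

```bash
python3 - <<'E'
from h import *
robot.move_straight([.5190,-.0237,.1700],vel=.02)
robot.grip(0.306,20);robot.sleep(.1)
s=robot.sense();print(s["t"],s["tcp_pos"],s["wrist_force"],s["opening"])
robot.move_straight([.5203,-.0233,.1695],vel=.02,attitude=[np.pi,0,np.radians(-75.5)])
r=robot.move_straight([.5203,-.0233,.153],vel=.03,contact_N=3.5)
s=robot.sense();print(r,s["t"],s["tcp_pos"],s["wrist_force"],s["opening"])
snap("wrist","w27");f=load("w27")
print([np.round(proj(f,[.5203,-.0233,z]),1).tolist() for z in(.147,.160,.194)])
cv2.imwrite("pics/w27c.png",cv2.resize(f["image"][250:390,255:375,::-1],(400,467),interpolation=cv2.INTER_CUBIC))
E
```

```text
37.4583 [ 0.51890604 -0.02368716  0.16970724] [-0.30425965  0.06943095 -0.07802179] 0.3067558685730809
True 38.2 [ 0.52015396 -0.02343446  0.15492916] [-0.6924146  -0.43963147  5.15662064] 0.30765505009103344
[[314.1, 304.4], [314.2, 319.2], [314.5, 373.9]]
```

View pics/w27c.png

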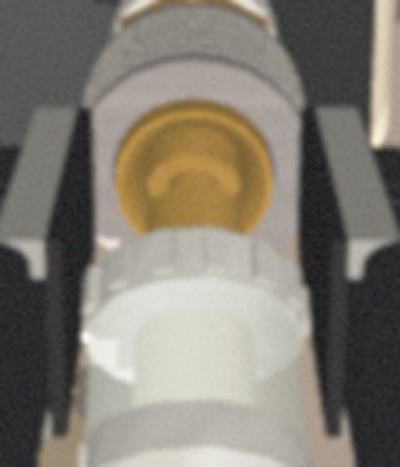

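The trap tipped over again on release, before the sleeve moved, so releasing it is the weak point. I'll regrip it along its axis and keep hold: the light grip will slip down the body while the tips push the sleeve.

```bash
python3 - <<'E'
from h import *
robot.grip(.6)
robot.move_straight([.5203,-.0233,.215],vel=.25)
base=np.array([.5195,-.0235,.147]);top=np.array([.4998,-.0268,.190])
a=top-base;a/=np.linalg.norm(a);o=ori(a)
robot.goto(base+a*.085,o)
f=snap("wrist","w28");s=robot.sense();print(s["t"],s["tcp_pos"])
print([np.round(proj(f,base+a*t),1) .tolist() for t in(0,.013,.047)])
cv2.imwrite("pics/w28c.png",cv2.resize(f["image"][220:300,275:355,::-1],(480,480),interpolation=cv2.INTER_CUBIC))
E
```

```text
39.6417 [ 0.48479301 -0.02933875  0.22406205]
[[313.9, 250.0], [313.9, 256.6], [314.0, 278.1]]
```

View pics/w28c.png

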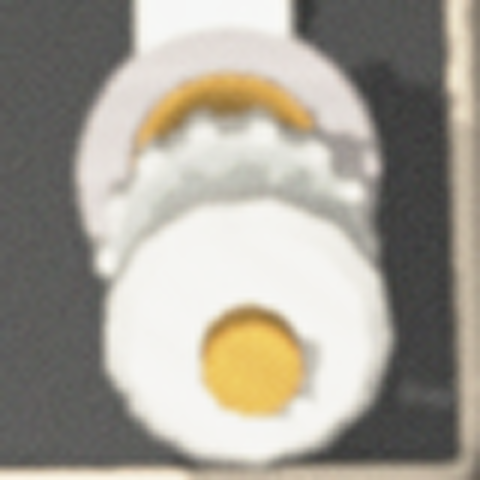

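```bash
python3 - <<'E'
from h import *
base=np.array([.5195,-.0235,.147]);top=np.array([.4998,-.0268,.190])
a=top-base;a/=np.linalg.norm(a);o=ori(a)
g=base+a*.0205+J*.0005
r=robot.move_straight(g,vel=.12,contact_N=6)
s=robot.sense();print(r,s["t"],s["tcp_pos"],s["wrist_force"])
if not r:
    robot.grip(0.2,20)
    robot.move_straight(g+a*.025,vel=.1)
    robot.goto([.5211,-.02315,.195],[np.pi,0,np.radians(-75.5)])
    f=snap("wrist","w29");s=robot.sense();print(s["t"],s["tcp_pos"],s["wrist_force"],s["opening"])
    tcp=s["tcp_pos"];K=np.array([J[1],-J[0],0])
    for k in(-.002,0,.002):
        print(k,[np.round(proj(f,tcp+K*k+[0,0,h]),1).tolist() for h in(.0265,-.0315)])
    cv2.imwrite("pics/w29c.png",cv2.resize(f["image"][230:380,260:370,::-1],(440,600),interpolation=cv2.INTER_CUBIC))
E
```

```text
False 40.3333 [ 0.51171897 -0.0248795   0.16567785] [-0.10586879  0.4852314  -0.49775063]
41.7417 [ 0.51945665 -0.02326214  0.19368726] [-0.077424   -0.6778732   0.16127134] 0.2889611583662704
-0.002 [[315.2, 347.7], [314.8, 281.0]]
0 [[315.2, 353.0], [314.7, 284.8]]
0.002 [[315.2, 358.3], [314.7, 288.6]]
```

View pics/w29c.png

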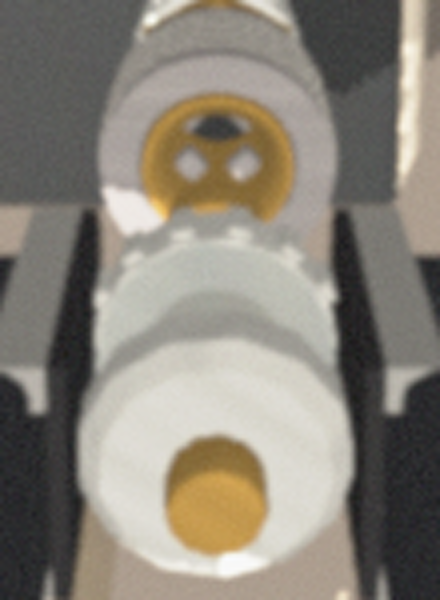

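```bash
python3 - <<'E'
from h import *
xy=[.5211,-.02315]
robot.move_straight(xy+[.184],vel=.06);robot.sleep(.15)
s=robot.sense();print(s["t"],s["tcp_pos"],s["wrist_force"])
r=robot.move_straight(xy+[.164],vel=.03,contact_N=4)
s=robot.sense();print(r,s["t"],s["tcp_pos"],s["wrist_force"],s["torque"])
if r and abs(s["tcp_pos"][2]-.168)<.003:
    for z in(.164,.160,.156):
        robot.move_straight(xy+[z],vel=.04)
        s=robot.sense();print(z,s["t"],s["tcp_pos"],s["wrist_force"],s["opening"])
        if s["wrist_force"][2]>45:break
    f=snap("wrist","w30")
    cv2.imwrite("pics/w30c.png",cv2.resize(f["image"][250:400,255:375,::-1],(400,500),interpolation=cv2.INTER_CUBIC))
E
```

```text
42.225 [ 0.52108111 -0.02329843  0.18416631] [ 0.07947715  0.60690361 -0.68606003]
True 42.7583 [ 0.52114078 -0.02315126  0.16844835] [-0.65700623  0.53706255  5.169605  ] [-0.03928754  0.17924758 -0.01254253]
0.164 43.0083 [ 0.5231353  -0.02271985  0.16669474] [-2.85302671 -0.16592799 16.12003038] 0.28668597638534615
0.16 43.2583 [ 0.52505212 -0.02218309  0.1644761 ] [-1.48789691  1.32057055 23.29309254] 0.2846746420751254
0.156 43.5083 [ 0.5267998  -0.02177906  0.16174515] [-1.38829451  1.09373765 26.65507533] 0.2831327684767962
```

View pics/w30c.png

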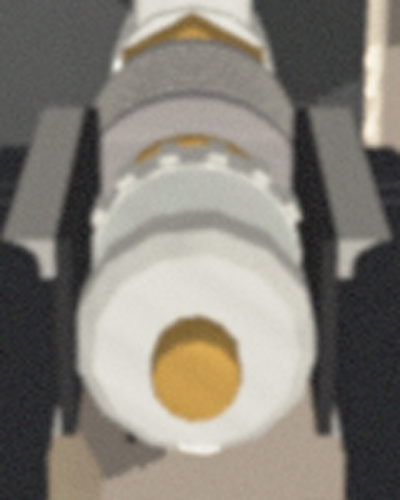

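```bash
python3 - <<'E'
from h import *
for z,dx in((.152,-.006),(.148,-.0065),(.1445,-.007),(.141,-.007)):
    robot.move_straight([.5208+dx*.97,-.0232+dx*.25,z],vel=.05)
    s=robot.sense();print(z,s["t"],s["tcp_pos"],s["wrist_force"],s["opening"])
    if s["wrist_force"][2]>60 or s["tcp_pos"][2]<.1495:break
f=snap("wrist","w31")
cv2.imwrite("pics/w31c.png",cv2.resize(f["image"][250:400,255:375,::-1],(400,500),interpolation=cv2.INTER_CUBIC))
print([np.round(proj(f,[.5203,-.0233,z]),1).tolist() for z in(.147,.181,.194)])
E
```

```text
0.152 43.8583 [ 0.52432504 -0.02274806  0.15935829] [ 4.4265714   1.98530725 28.8920107 ] 0.28728904159422425
0.148 44.1083 [ 0.52404598 -0.02259658  0.15470145] [ 9.20241302  2.09215935 16.46728875] 0.28454846938568457
0.1445 44.3583 [ 0.52326204 -0.02251981  0.1492503 ] [11.23991972  3.4079032  12.58449452] 0.28107490346364344
[[314.3, 317.9], [314.8, 366.7], [315.1, 393.5]]
```

View pics/w31c.png

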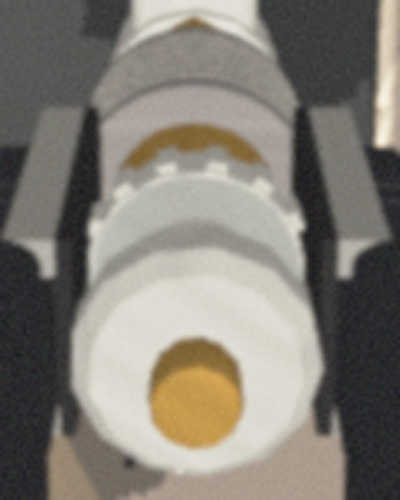

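```bash
python3 - <<'E'
from h import *
robot.move_straight([.5185,-.0238,.1430],vel=.03)
s=robot.sense();print(s["t"],s["tcp_pos"],s["wrist_force"],s["opening"])
robot.grip(0.306,20);robot.sleep(.2)
s=robot.sense();print(s["t"],s["tcp_pos"],s["wrist_force"],s["opening"])
f=snap("wrist","w32")
cv2.imwrite("pics/w32c.png",cv2.resize(f["image"][250:400,255:375,::-1],(400,500),interpolation=cv2.INTER_CUBIC))
print([np.round(proj(f,[.5203,-.0233,z]),1).tolist() for z in(.147,.181,.194)])
E
```

```text
44.7167 [ 0.52368966 -0.02245777  0.14863884] [-3.54969664  0.77947361 29.51126045] 0.28121374991774384
45.1333 [ 0.52372839 -0.0228636   0.14848787] [-2.29202078 -0.11597973 27.35792935] 0.30306025995531644
[[313.3, 319.4], [313.5, 369.9], [313.7, 397.6]]
```

View pics/w32c.png

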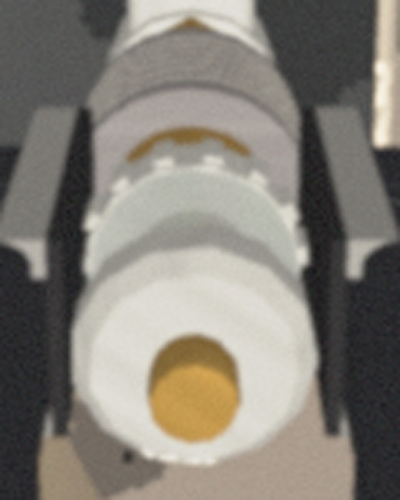

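```bash
python3 - <<'E'
from h import *
robot.move_straight([.5203,-.0233,.162],vel=.08)
robot.grip(.6)
robot.move_straight([.5203,-.0233,.225],vel=.2)
f=snap("wrist","w33");s=robot.sense();print(s["t"],s["tcp_pos"],s["wrist_force"])
print([np.round(proj(f,[.5203,-.0233,z]),1).tolist() for z in(.147,.175,.181,.194)])
P=cloud(f);print(P[262:285,300:328,2].max(), np.median(P[268:276,308:320].reshape(-1,3),0))
g=snap("scene","s33");G=cloud(g)
a=cv2.resize(f["image"][220:320,265:365,::-1],(400,400),interpolation=cv2.INTER_CUBIC);b=cv2.resize(g["image"][195:265,255:325,::-1],(400,400),interpolation=cv2.INTER_CUBIC)
cv2.imwrite("pics/w33c.png",np.hstack([a,b]))
E
```

```text
46.4583 [ 0.51972565 -0.02344278  0.22442861] [-0.29497479 -0.47232951 -1.13185027]
[[313.9, 253.6], [314.0, 269.7], [314.0, 273.7], [314.0, 283.4]]
0.35836213749387685 [ 0.52214872 -0.02255578  0.18273417]
```

View pics/w33c.png

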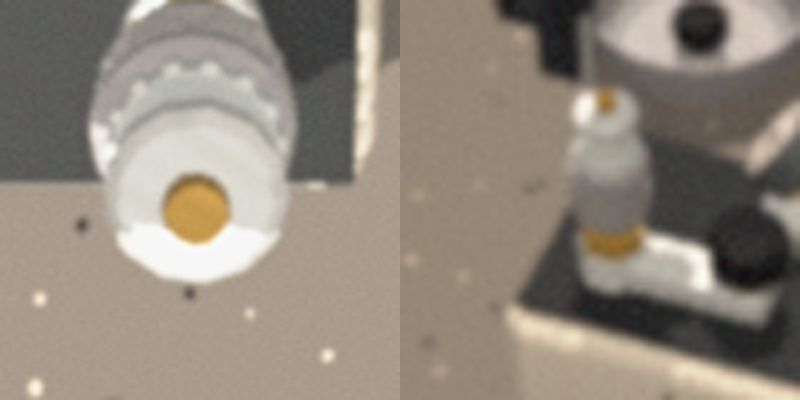

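```bash
python3 - <<'E'
from h import *
f=load("w33");P=cloud(f)
for u,v in((312,231),(312,230),(305,232),(320,232),(292,247),(334,247)): print(u,v,P[v-1:v+2,u-1:u+2,2].mean().round(4))
o=load("w3");Q=cloud(o);print("forward ref",[Q[v-1:v+2,u-1:u+2,2].mean().round(4) for u,v in((313,235),(300,240),(326,240),(292,250))])
robot.move_straight([.5203,-.0233,.30],vel=.25)
g=snap("top","t34");w=snap("wrist","w34");s=robot.sense();print(s["t"],s["wrist_force"])
print([np.round(proj(w,[.5203,-.0233,z]),1).tolist() for z in(.146,.181)])
a=cv2.resize(w["image"][190:290,260:360,::-1],(400,400),interpolation=cv2.INTER_CUBIC);b=cv2.resize(g["image"][180:340,220:380,::-1],(400,400),interpolation=cv2.INTER_CUBIC)
cv2.imwrite("pics/w34c.png",np.hstack([a,b]))
E
```

```text
312 231 0.1474
312 230 0.1477
305 232 0.1478
320 232 0.1472
292 247 0.1485
334 247 0.1512
forward ref [np.float64(0.1473), np.float64(0.1473), np.float64(0.1475), np.float64(0.1472)]
47.0583 [-0.06583441 -0.48978487  0.57818981]
[[314.1, 223.6], [314.2, 235.0]]
```

View pics/w34c.png

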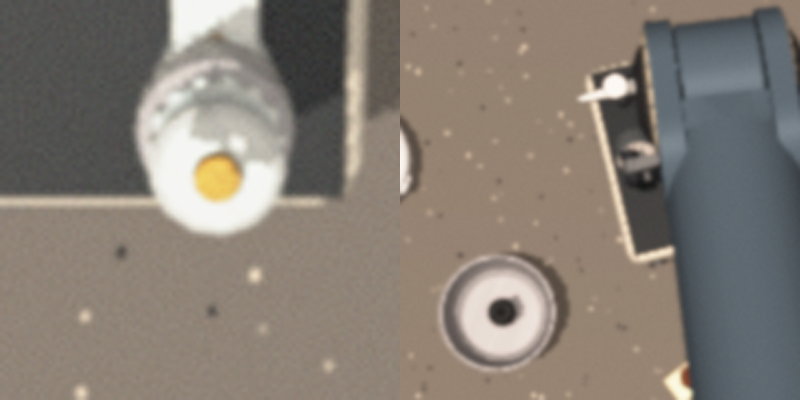

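The sleeve top reads 0.1475 m, the same as the forward reference of 0.1473 m. The nipple is at (314,234) against (314.2,235.0) predicted for fully home and upright. The dust plug stands in the bowl, and the robot is clear. I'm handing in.

```bash
python3 - <<'E'
from plant import robot
robot.close_job(); print("handed in")
E
```

```text
the job is handed in; nothing more can be done
handed in
```

I handed the job in at about 47 s of the 56 s allowed. The dust plug stands in the steel bowl, and the water trap is coupled to the outlet with the sleeve forward again. No verdict was given, so this rests on my own last checks.

**How it went:** The trap took three attempts. It tipped to about 25° in the mouth each time it was let go:
- **First attempt:** it had tipped by the time the sleeve was back.
- **Second attempt:** it tipped as the sleeve was pushed back.
- **Third attempt:** it tipped on release, before the sleeve moved.

Each time I regripped it along its own axis and set it in again. What worked was keeping a light 20 N grip that slid down the body while the fingertips pushed the sleeve back.

**Last checks:**
- **Trap:** its top was within about 1 px (roughly 0.5 mm) of where a fully home, upright trap should show. The depth reading put the top at 0.183 m against the nominal 0.181 m, which is within the camera's error.
- **Sleeve:** its top read 0.1475 m, against 0.1473 m when it was forward at the start.
- **Dust plug:** it is standing in the bowl.
- **Robot:** the gripper was clear of everything, with wrist force under 1 N.

**Not checked:** I did not tug the trap to test the lock, and I did not re-measure the other items. My last top view was partly blocked by the arm. The highest push was about 30 N, through the fingers.

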